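Unpile the writing gear and put each piece in its place

TASK

Take apart the pile on the grey clip tin and put each piece in its own place: lower the seal upright, domed end up, into the flared mouth of the round dark wooden stand so that it drops down into the well; lay the eraser flat in the middle of the small green plate, lengthwise; lay the black ink stick flat and lengthwise on the black ink stone, resting mainly on its flat grinding face; and set the tin itself flat and lengthwise in the blue-lined wooden tray. Do not shift or tip the white ink bottle that stands among them, and leave everything released and at rest.

Things in the scene. Friction and masses are not known exactly. Their poses are not given: they have to be found in the camera images.
- clip_tin: Grey lidded tin, bottom of the pile, lid fixed shut: 54 x 76 x 23 mm (x, y, z; the solid part is 52 x 76 x 22), about 90 g. Origin at the centre of its underside, z up, long side along y. At the start the ink stick lies along its y, about 14 mm to its -x side, and the seal stands on it about 14 mm to its +x side. Grasp across x (52 mm).
- ink_stick: Black ink stick with two gold stripes, 22 x 85 x 10 mm (x, y, z), about 40 g, lying flat on the tin with the eraser on top of it. Origin at the centre of its underside, long axis y, z up. Grasp across x (22 mm).
- eraser: Worn white eraser in a green sleeve, 19 x 43 x 12 mm (x, y, z), about 20 g, lying flat lengthwise on the ink stick. Origin at the centre of its underside, long axis y, z up. Grasp across x (19 mm).
- seal: Brown stone seal, a square prism 20 x 20 mm, 54 mm tall, of which the lowest 46 mm are the square part and the rest a dome, standing on the tin beside the ink stick; about 60 g. Origin at the centre of its underside, z up along it. It stands 32 mm higher than the top of the eraser, so it can be taken by its upper part along the tin's y direction without touching the stick or the eraser, which it blocks until it is gone.
- seal_stand: Round dark wooden stand, fixed to the table: a flared funnel mouth, 78 mm wide inside at its rim 56 mm above the table, narrows to a round upright well about 35 mm wide whose top edge is 36 mm and whose floor is 8 mm above the table. Origin on its axis at the table, z up. Outer width 88 mm.
- stand_floor (a point): Centre of the floor of the well in the round wooden stand, 8 mm above the table; z up. A seated seal has its underside here and its dome sticks out 6 mm above the rim.
- plate_floor (a point): Centre of the upper face of the small green glazed rectangular plate with a thin white line (52 x 74 mm, the inside of its rim 44 x 66 mm), fixed to the table; 4 mm above the table, the rim 2 mm higher. Long axis y, z up.
- stone_flat (a point): Point on top of the flat grinding face of the black slate ink stone (68 x 118 x 15 mm, fixed to the table), on its middle line, 15 mm above the table and 12 mm from the stone's centre, away from its sunken end. Long axis of the stone is y (the sunken end lies to +y: 6 mm deep, from 29 to 66 mm from this point), z up. The ink stick's centre belongs here, its length along y.
- tray_floor (a point): Centre of the floor of the wooden tray with blue lining, fixed to the table: 84 x 106 mm outside, 74 x 96 mm inside, floor 5 mm and rim 10 mm above the table. Long axis y, z up.
- ink_bottle: Loose white squeeze bottle of ink with a green label and black pointed cap, 42 mm across and 110 mm tall, standing upright among the work; not to be moved. Origin at the centre of its underside, z up.

How it is judged (in metres and radians):
At the end, for the whole second after the job is handed in: Seal upright in the well (8 mm of its floor, 12 mm of its axis, 0.3 rad); eraser on the plate, stick on the stone, tin in the tray, each flat (0.15 rad), within 15 mm of its point (stick: 25 along the stone; height -4 to +6) and lengthwise (0.35 rad eraser, else 0.3); all at rest (horizontal distance between seal and stand_floor below 0.012 m and z of seal in the frame of stand_floor below 0.008 m and angle between seal's own z axis and vertical below 0.3 rad and horizontal distance between eraser and plate_floor below 0.015 m and z of eraser in the frame of plate_floor between -0.004 and 0.006 m and angle between each of eraser, ink_stick, clip_tin's own z axis and vertical below 0.15 rad and angle between the y axis of eraser and the y axis of plate_floor, either way round below 0.35 rad and z of ink_stick in the frame of stone_flat between -0.004 and 0.006 m and angle between the y axis of ink_stick and the y axis of stone_flat, either way round below 0.3 rad and x of ink_stick in the frame of stone_flat between -0.015 and 0.015 m and y of ink_stick in the frame of stone_flat between -0.025 and 0.025 m and horizontal distance between clip_tin and tray_floor below 0.015 m and z of clip_tin in the frame of tray_floor between -0.004 and 0.006 m and angle between the y axis of clip_tin and the y axis of tray_floor, either way round below 0.3 rad and linear speed of each of seal, eraser, ink_stick, clip_tin below 0.02 m/s and angular speed of each of seal, eraser, ink_stick, clip_tin below 0.3 rad/s); the robot touches nothing.
It fails at once if the white ink bottle is shifted by more than 30 mm or tipped (distance of ink_bottle from where it was at the start of the episode above 0.03 m or angle between ink_bottle's own z axis and vertical above 0.4 rad).
It also fails if it takes over 125 s, if anything falls off the work surface, if the arm or the gripper's body presses on something with over 40 N, if the wrist force passes 120 N, or if a joint passes its speed limit or range.

ROBOT

A 6-joint arm with a two-finger parallel gripper is mounted at the origin on a cart in front of the work surface, level with it; the furniture and walls round the work are solid. World frame = base frame: x ahead of the robot, y to its left, z up, the work surface at z = 0. Lengths are in mm, angles in degrees, forces in N, time in s.
With the tool pointing down it reaches from about 350 to 850 mm from the base axis. Payload 8.1 kg.
Tool frame: the origin (TCP) lies midway between the tips of the shut fingers; the grasp point (between the pads) lies 19 mm behind it (r.tcp_to_grasp is the distance from the TCP to the grasp point, in mm); z points along the fingers, y is the direction in which the jaws open and shut (so a half turn about z gives the same grasp; the last joint's range is limited). The gripper opens to 85 mm and grips with 20 to 120 N. Pads are 22 mm wide; open, the fingers measure 114 mm over their backs; the gripper's body (76 mm by 85 mm) begins 54 mm behind the grasp point. The pads swing forward as they close: fully open they stand 13 mm farther back than shut.
Start: joints at [59.45, 7.471, 85.268, -0, 87.261, -4.893], TCP at [259.77, 540.856, 231.292] pointing down, gripper open.
Joint ranges: [-169.43, 169.43], [-51.17, 129.36], [1.28, 143.12], [-76.62, 256.62], [0, 156.53], [-152.29, 152.29]. Speed limits (degrees/s): [136.94, 136.94, 159.86, 180, 180, 180].

INTERFACE

Orientations are given as [roll, pitch, yaw] about the fixed x, y, z axes, in that order (R = Rz(yaw) Ry(pitch) Rx(roll)).
In Python, from bench import r gives the robot as it stands.
- The arm moves only by the tool jog_arm, never from a script. Its argument "targets" is a list of rows, each a list of 7 numbers: the shift along the tool's x, y, z in m, then the turn, a rotation vector about the tool's x, y, z in rad, then the closure, from 0 (fully open) to 1 (shut). In form: [[dx, dy, dz, wx, wy, wz, claw], ...]. A call has 1 to 5 rows; each row is the pose to reach, as a shift and turn from the pose commanded when the call began, along the tool's axes at that moment; what a row does not reach only later rows make up. A row lasts 1/12 s, in which the tool goes at most 41.7 mm and 7.16 degrees, less where a joint would pass 70% of its speed; a pose out of reach is approached as far as the arm can. A call with a gripper value outside its range is refused whole. The fingers move at their own pace and stop on an object; "newtons" is the grip in N (left out, the last holds). Time passes only in rows, so rows that repeat a pose let the fingers close. It gives the time, the measured TCP pose, the force and the opening at its end, in the units of the state.
- r.sense(): the state, without advancing time (a new reading comes with each control period).
- r.snapshot(name): name is "scene" or "side" or "wrist"; returns a dict with "pixels" (400x640x3 uint8, red, green, blue), "fx", "fy", "cx", "cy" (pixels), "origin" and "attitude" of the camera in the world. Camera axes: x right, y down, z forward; pixel columns grow to the right and rows downward; lengths in mm; the calibration is good to about 2 mm. A picture is of the moment at which its call begins. There is no depth.
- r.hand_in(): hands the job in, once; it reports no verdict.
The state is a dict: "time": time; "joint_pos": joint angles; "qd": joint speeds; "joint_efforts": joint torques, N m; "tool_pos": TCP position; "tcp_rot": TCP orientation; "ft_force": force on the tool from outside, world axes, zero at the start; "wrist_torque": the same for the moment, N m; "finger_gap": finger opening in mm.
Only numpy, scipy, OpenCV 4.12 (cv2) and the standard library are available. Lean on these libraries where they do the work, as an engineer would, in place of code of your own. Each camera call takes 0.05 s, during which the arm holds its last target.

## Working session

There is one attempt and no reset: what is moved stays moved. The work goes in short steps, Python scripts to look and compute and a tool call to move; the robot and the scene stay as the last step left them, time stands still between calls to the robot, and variables do not carry over. Pictures are saved under pics/ and viewed, and the job is handed in when it is done.

Besides the shell and the picture viewer there is one more tool, called after "Request:" as name(argument=value, ...) on one line, values as JSON. jog_arm: Moves the arm, as the interface text tells. Its arguments: {"type":"object","properties":{"targets":{"type":"array","items":{"type":"array","items":{"type":"number"}}},"newtons":{"type":"number"}},"required":["targets"]}

```bash
ls; mkdir -p pics; python3 - <<'E'
from bench import r
import cv2
print(r.sense())
for n in ["scene","side","wrist"]:
    s=r.snapshot(n)
    cv2.imwrite(f"pics/{n}0.png",s["pixels"][:,:,::-1])
    print(n,{k:v for k,v in s.items() if k!="pixels"})
E
```

```text
pics
{'time': 0.0, 'joint_pos': array([ 5.94495677e+01,  7.51529745e+00,  8.53287714e+01,  1.09884067e-03,
        8.72597623e+01, -4.89438511e+00]), 'qd': array([-0.01502695, -0.0443928 , -0.03395059,  0.00341902,  0.03231918,
       -0.03783088]), 'joint_efforts': array([-1.15652398e-03, -5.69394815e+01, -5.00551164e+01, -5.19425066e-04,
        1.50094862e-02,  1.85104113e-05]), 'tool_pos': array([259.4946663 , 540.39149074, 230.24730442]), 'tcp_rot': array([-1.79896641e+02, -9.95227856e-03,  1.54343890e+02]), 'ft_force': array([-0.29784523,  0.24650277, -0.11074519]), 'wrist_torque': array([-0.03376125, -0.01301305,  0.01979001]), 'finger_gap': 85.32323267486558}
scene {'fx': 405.39942006633856, 'fy': 405.39942006633856, 'cx': 311.4760854123807, 'cy': 203.76127765482278, 'origin': array([-95.65891055, 961.36431981, 549.45660524]), 'attitude': array([-114.11649541,    1.36404284, -145.80952181])}
side {'fx': 383.3455542239275, 'fy': 383.3455542239275, 'cx': 320.77182305250915, 'cy': 193.73017970132386, 'origin': array([ 236.53661858, -738.74411813,  628.06294333]), 'attitude': array([-123.39628721,   -0.41416701,  -23.86990346])}
wrist {'fx': 285.7716763988349, 'fy': 285.7716763988349, 'cx': 322.86135221179876, 'cy': 198.76657020080987, 'origin': array([196.91137167, 570.73552963, 372.544828  ]), 'attitude': array([1.63936699e+02, 8.50348627e-02, 6.43012473e+01])}
```

View pics/scene0.png

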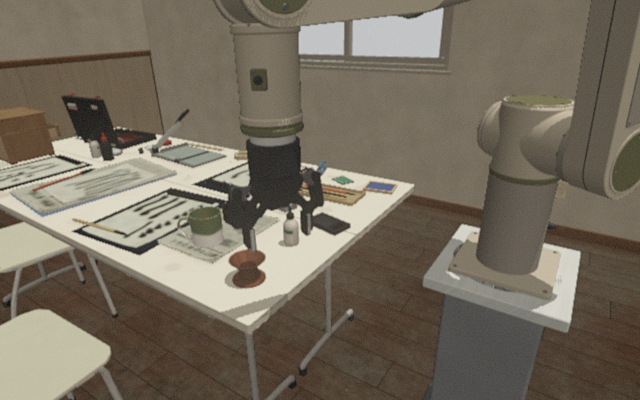

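View pics/side0.png

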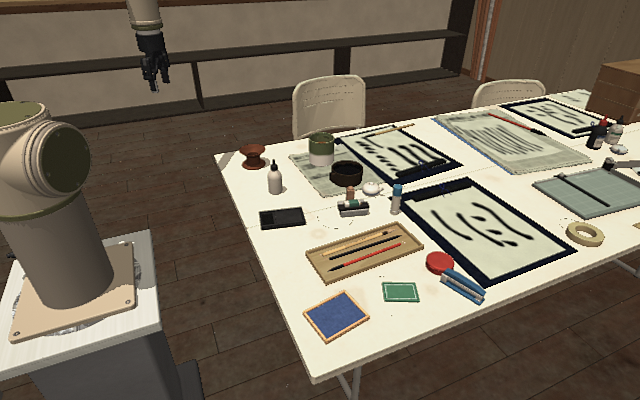

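View pics/wrist0.png

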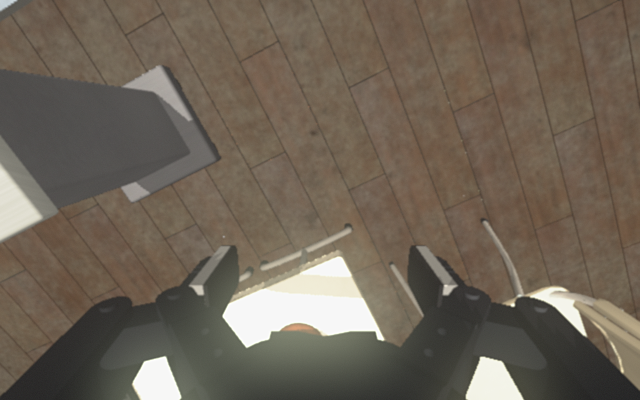

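```bash
cat > h.py <<'E'
import numpy as np, cv2
from scipy.spatial.transform import Rotation as R
from bench import r
def cam(s):
    return np.array([[s['fx'],0,s['cx']],[0,s['fy'],s['cy']],[0,0,1]]), np.array(s['origin']), R.from_euler('xyz',s['attitude'],degrees=True).as_matrix()
def ray(s,u,v):
    K,o,A=cam(s); d=A@np.linalg.inv(K)@np.array([u,v,1.0]); return o,d/np.linalg.norm(d)
def onz(s,u,v,z):
    o,d=ray(s,u,v); return o+d*(z-o[2])/d[2]
def proj(s,P):
    K,o,A=cam(s); p=K@(A.T@(np.array(P,float)-o)); return p[:2]/p[2]
def tri(s1,p1,s2,p2):
    o1,d1=ray(s1,*p1); o2,d2=ray(s2,*p2)
    t=np.linalg.lstsq(np.stack([d1,-d2],1),o2-o1,rcond=None)[0]
    a=o1+t[0]*d1;b=o2+t[1]*d2
    return (a+b)/2,np.linalg.norm(a-b)
def snap(n,f):
    s=r.snapshot(n); cv2.imwrite(f"pics/{f}.png",s["pixels"][:,:,::-1]); import pickle; pickle.dump(s,open(f"pics/{f}.pkl","wb")); return s
def load(f):
    import pickle; return pickle.load(open(f"pics/{f}.pkl","rb"))
def crop(s,x0,y0,x1,y1,k,f):
    im=s["pixels"][y0:y1,x0:x1,::-1]; cv2.imwrite(f"pics/{f}.png",cv2.resize(im,None,fx=k,fy=k,interpolation=cv2.INTER_CUBIC))
E
python3 - <<'E'
from h import *
s=snap("side","side1")
crop(s,230,120,430,260,4,"c1"); crop(s,280,200,480,350,4,"c2")
for n,u,v,z in [("stand",252,166,0),("bottle",275,192,0),("stone",282,218,15),("pile",352,213,0),("pens",364,250,0),("plate",401,291,4),("tray",337,316,5)]:
    print(n,onz(s,u,v,z).round())
E
```

```text
stand [483. 375.   0.]
bottle [504. 193.   0.]
stone [475.  44.  15.]
pile [666.   8.   0.]
pens [ 622. -139.    0.]
plate [ 628. -289.    4.]
tray [ 474. -293.    5.]
```

View pics/c1.png

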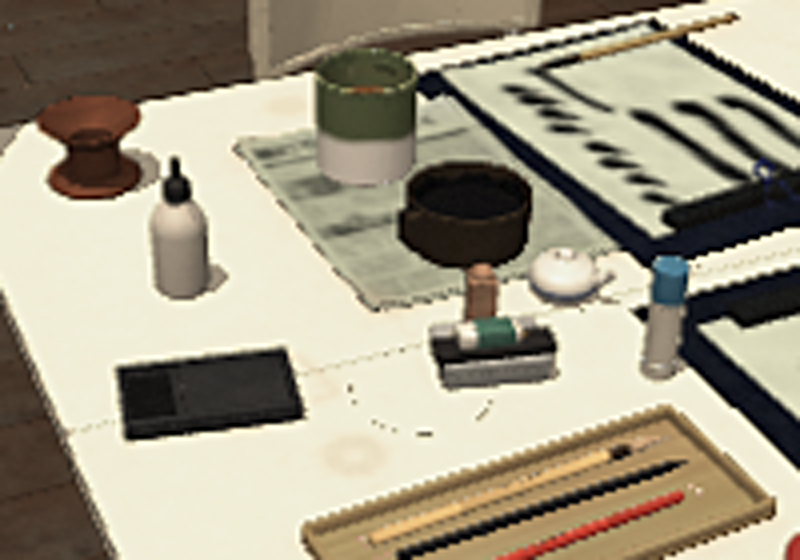

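View pics/c2.png

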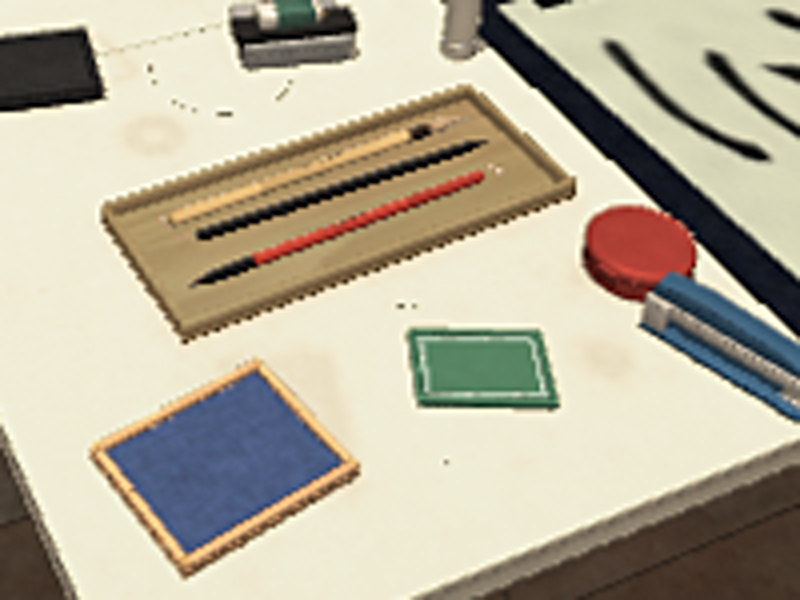

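```bash
cat >> h.py <<'E'
def go(x,y,z,yaw=None,q=True):
    s=r.sense(); A=R.from_euler('xyz',s['tcp_rot'],degrees=True)
    sh=A.as_matrix().T@(np.array([x,y,z])-s['tool_pos'])/1000
    y0=s['tcp_rot'][2]; w=np.zeros(3)
    if yaw is not None:
        B=R.from_euler('xyz',[180,0,yaw],degrees=True); w=(A.inv()*B).as_rotvec()
    print("t",round(s['time'],2),"pos",s['tool_pos'].round(1),"rot",s['tcp_rot'].round(1),"gap",round(s['finger_gap'],1),"F",s['ft_force'].round(1))
    print("shift",sh.round(4),"rot",w.round(4),"rows",round(max(np.linalg.norm(sh)/.0417,np.degrees(np.linalg.norm(w))/7.16),1))
E
python3 - <<'E'
from h import *
go(600,60,230,90)
s=load("side1")
# tin front top edge, lid z=22 ; crop c1 at 230,120 /4
P=[onz(s,230+u/4,120+v/4,0) for u,v in [(446,388),(556,380)]]
print(P,np.degrees(np.arctan2(*(P[1]-P[0])[[1,0]])))
E
```

```text
t 0.2 pos [259.6 540.6 230.6] rot [-179.9   -0.   154.3] gap 85.4 F [ 0.2 -0.   0.1]
shift [-0.5149 -0.2858  0.0009] rot [-1.100e-03  5.000e-04  1.123e+00] rows 14.1
[array([631.48758805,   2.84646641,   0.        ]), array([705.06170326, -18.90426677,   0.        ])] -16.469272615812372
```

Request:
jog_arm(targets=[[-0.036, -0.02, 0, 0, 0, 0.1, 0], [-0.072, -0.04, 0, 0, 0, 0.2, 0], [-0.108, -0.06, 0, 0, 0, 0.3, 0], [-0.144, -0.08, 0, 0, 0, 0.4, 0], [-0.18, -0.1, 0, 0, 0, 0.5, 0]])

```text
time: 0.62
tool_pos: [379.2, 371.2, 231.1]
tcp_rot: [-180.0, 0.0, 125.5]
ft_force: [1.1, 0.7, 0.4]
finger_gap: 85.3
```

```bash
python3 - <<'E'
from h import *
snap("wrist","w1")
snap("scene","sc1")
go(600,60,230,80)
E
```

```text
t 0.72 pos [381.9 368.3 231.2] rot [-1.800e+02  1.000e-01  1.251e+02] gap 85.5 F [ 0.4  0.6 -0.5]
shift [-0.3776  0.0009  0.002 ] rot [0.0008 0.0022 0.7879] rows 9.1
```

View pics/w1.png

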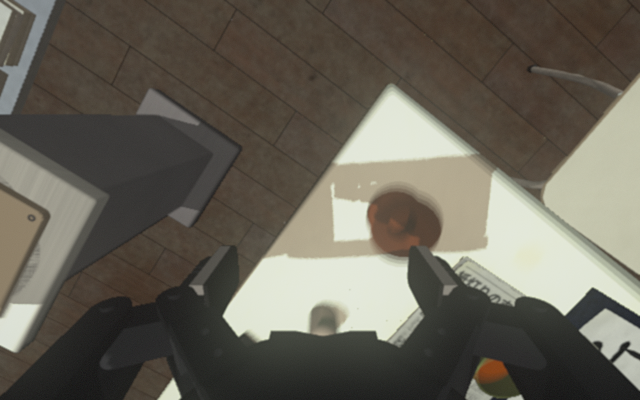

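Request:
jog_arm(targets=[[-0.04, 0, 0, 0, 0, 0.1, 0], [-0.08, 0, 0, 0, 0, 0.2, 0], [-0.12, 0, 0, 0, 0, 0.3, 0], [-0.16, 0, 0, 0, 0, 0.4, 0], [-0.2, 0, 0, 0, 0, 0.5, 0]])

```text
time: 1.13
tool_pos: [496.0, 209.3, 231.3]
tcp_rot: [180.0, -0.0, 96.9]
ft_force: [0.3, 0.2, -0.0]
finger_gap: 85.6
```

```bash
python3 - <<'E'
from h import *
go(610,-60,230,74)
E
```

```text
t 1.13 pos [496.  209.3 231.3] rot [180.   -0.   96.9] gap 85.6 F [ 0.3  0.2 -0. ]
shift [-0.281   0.0811  0.0012] rot [ 1.000e-04 -3.000e-04  3.989e-01] rows 7.0
```

Request:
jog_arm(targets=[[-0.038, 0.01, 0, 0, 0, 0.08, 0], [-0.076, 0.02, 0, 0, 0, 0.16, 0], [-0.114, 0.03, 0, 0, 0, 0.24, 0], [-0.152, 0.04, 0, 0, 0, 0.32, 0], [-0.19, 0.05, 0, 0, 0, 0.4, 0]])

```text
time: 1.55
tool_pos: [568.7, 26.6, 231.2]
tcp_rot: [-180.0, -0.0, 74.0]
ft_force: [0.6, -0.0, -0.2]
finger_gap: 85.4
```

Request:
jog_arm(targets=[[-0.038, 0.01, 0, 0, 0, 0, 0], [-0.076, 0.02, 0, 0, 0, 0, 0], [-0.08, 0.02, 0, 0, 0, 0, 0], [-0.08, 0.02, 0, 0, 0, 0, 0], [-0.08, 0.02, 0, 0, 0, 0, 0]])

```text
time: 1.97
tool_pos: [565.7, -53.9, 231.0]
tcp_rot: [-180.0, -0.0, 74.1]
ft_force: [-0.2, 1.0, 0.7]
finger_gap: 85.4
```

```bash
python3 - <<'E'
from h import *
snap("wrist","w2");snap("scene","sc2")
go(610,-60,230,74)
E
```

```text
t 2.07 pos [565.8 -52.8 231.2] rot [-180.    -0.    74.2] gap 85.1 F [ 0.1 -0.1  0.2]
shift [0.0051 0.0445 0.0012] rot [-0.0002 -0.0005  0.0041] rows 1.1
```

View pics/w2.png

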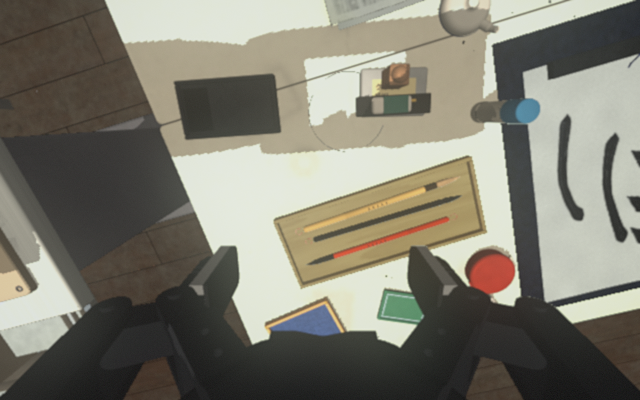

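View pics/sc2.png

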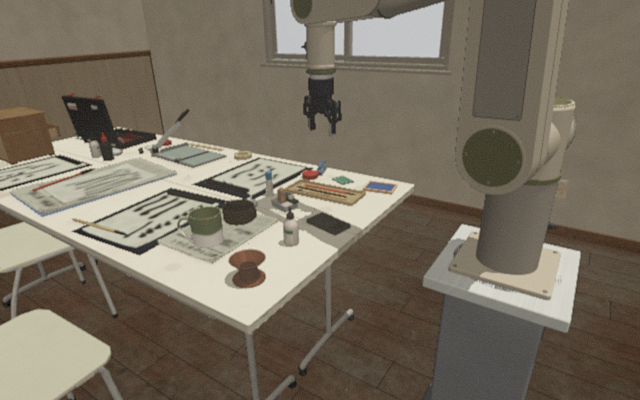

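```bash
python3 - <<'E'
from h import *
s=load("w2")
crop(s,160,40,300,150,5,"c3"); crop(s,340,50,450,130,7,"c4")
E
```

```text
(no output)
```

View pics/c3.png

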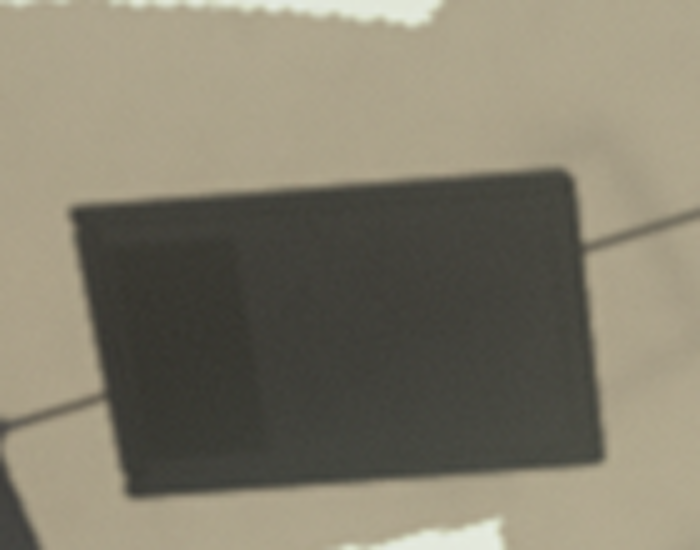

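View pics/c4.png

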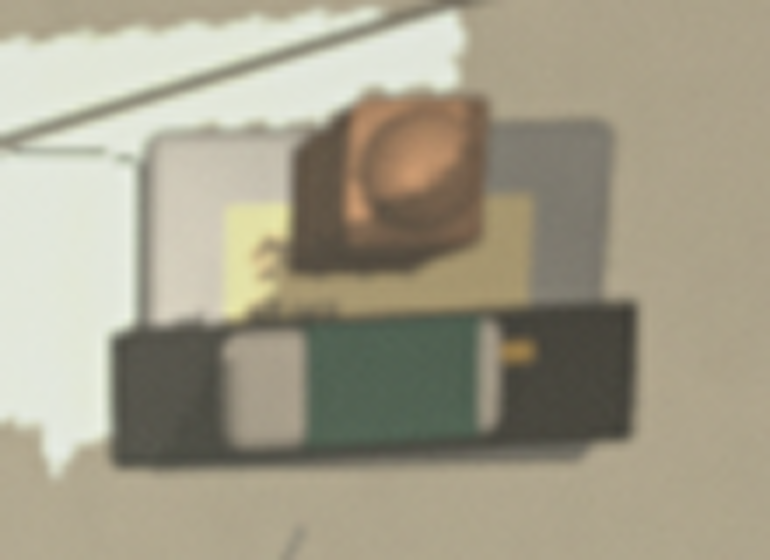

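```bash
python3 - <<'E'
from h import *
s=load("w2")
def c(p,z): return [onz(s,340+u/7,50+v/7,z) for u,v in p]
def rep(n,q):
    q=np.array(q); print(n,"ctr",q.mean(0).round(1),"sides",[ (round(float(np.linalg.norm(q[(i+1)%4]-q[i])),1),round(float(np.degrees(np.arctan2(*(q[(i+1)%4]-q[i])[[1,0]]))),1)) for i in range(4)])
rep("seal",c([(358,98),(488,98),(483,240),(345,250)],69))
rep("eraser",c([(225,335),(498,318),(500,430),(228,448)],45))
rep("stick",c([(112,335),(634,302),(632,436),(115,466)],33))
t=c([(150,130),(612,120),(600,305)],22); print("tin far edge",np.array(t).round(1),np.linalg.norm(t[1]-t[0]),np.degrees(np.arctan2(*(t[1]-t[0])[[1,0]])))
rep("stone",[onz(s,160+u/5,40+v/5,15) for u,v in [(72,207),(573,172),(603,460),(128,494)]])
E
```

```text
seal ctr [669.2  30.8  69. ] sides [(18.1, -15.9), (18.5, -103.3), (19.5, 168.0), (19.8, 72.5)]
eraser ctr [661.2   4.7  45. ] sides [(42.2, -12.6), (16.7, -100.0), (42.6, 167.7), (16.8, 78.4)]
stick ctr [665.4   3.6  33. ] sides [(83.5, -12.5), (20.6, -100.9), (84.1, 167.3), (20.3, 77.3)]
tin far edge [[641.6  51.6  22. ]
 [713.6  32.6  22. ]
 [706.7   5.3  22. ]] 74.46088551795603 -14.802420250645195
stone ctr [480.1  54.4  15. ] sides [(117.6, -12.3), (65.3, -102.2), (117.6, 168.1), (65.9, 77.8)]
```

```bash
python3 - <<'E'
from h import *
w=load("w2"); s=load("side1"); sc=load("sc2")
crop(sc,200,150,440,300,3,"c5")
for u,v,z in [(400,250,0),(465,266,0),(528,240,0),(565,300,0),(605,295,10),(660,375,0)]: print(onz(s,230+u/4,120+v/4,z).round())
print(onz(w,463,15,20).round(), onz(w,485,110,0).round())
go(669.2,30.8,120,76)
E
```

```text
[678. 177.   0.]
[714. 137.   0.]
[777. 151.   0.]
[761.  65.   0.]
[783.  47.  10.]
[774. -42.   0.]
[761.  74.  20.] [782. -35.   0.]
t 2.07 pos [565.8 -52.8 231.2] rot [-180.    -0.    74.2] gap 85.1 F [ 0.1 -0.1  0.2]
shift [0.1085 0.0768 0.1113] rot [-0.0002 -0.0005 -0.0308] rows 4.2
```

View pics/c5.png

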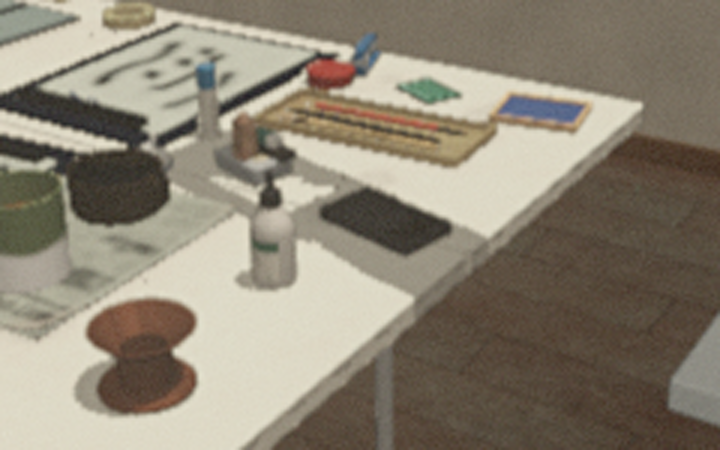

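Request:
jog_arm(targets=[[0.027, 0.019, 0.027, 0, 0, -0.03, 0], [0.054, 0.038, 0.054, 0, 0, -0.03, 0], [0.081, 0.058, 0.081, 0, 0, -0.03, 0], [0.1085, 0.077, 0.111, 0, 0, -0.03, 0], [0.1085, 0.077, 0.111, 0, 0, -0.03, 0]])

```text
time: 2.48
tool_pos: [667.8, 34.6, 111.9]
tcp_rot: [-179.5, 0.0, 76.1]
ft_force: [-0.5, 0.4, -2.1]
finger_gap: 85.4
```

```bash
python3 - <<'E'
from h import *
s=snap("wrist","w3"); sc=snap("scene","sc3")
crop(s,200,100,440,260,3,"c6"); crop(sc,200,100,440,260,3,"c7")
go(669.2,30.8,45,76)
E
```

```text
t 2.58 pos [667.8  32.1 116.5] rot [-1.797e+02  1.000e-01  7.610e+01] gap 85.5 F [0.3 0.  0.4]
shift [-0.0008  0.0021  0.0715] rot [-0.006   0.001   0.0017] rows 1.7
```

View pics/w3.png

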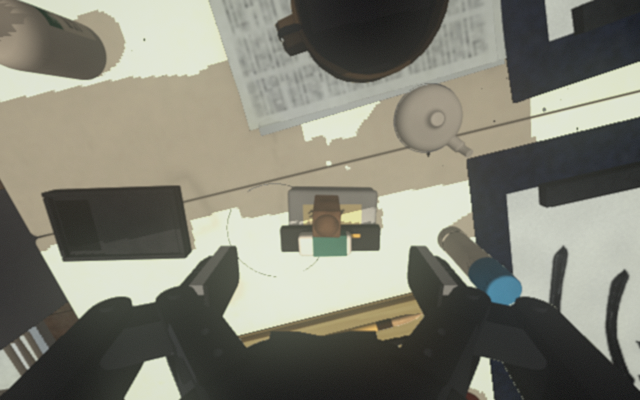

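View pics/c7.png

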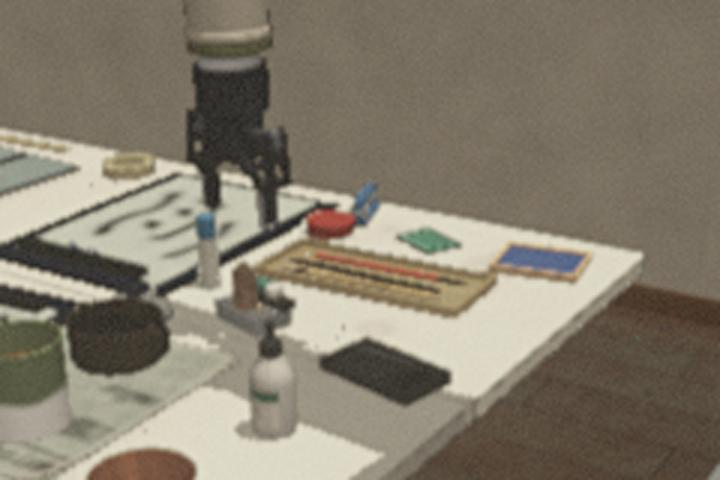

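```bash
python3 - <<'E'
from h import *
s=load("w3")
crop(s,270,180,390,265,6,"c6")
E
```

```text
(no output)
```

View pics/c6.png

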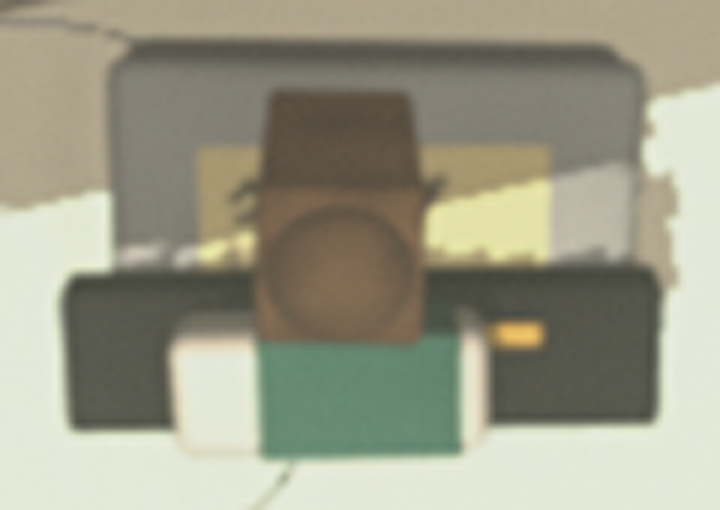

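```bash
python3 - <<'E'
from h import *
s=load("w3")
for n,q,z in [("seal",[(257,187),(423,187),(424,343),(256,343)],69),("stick",[(62,275),(660,268),(658,424),(70,430)],33),("sealbot",[(272,92),(410,92)],23),("tinfar",[(112,60),(642,65)],22)]:
    P=np.array([onz(s,270+u/6,180+v/6,z) for u,v in q]); print(n,P.mean(0).round(1),np.linalg.norm(P[1]-P[0]).round(1),np.degrees(np.arctan2(*(P[1]-P[0])[[1,0]])).round(1))
go(669,31.,45,76)
E
```

```text
seal [670.3  32.4  69. ] 18.9 -13.7
stick [667.    5.8  33. ] 82.4 -13.0
sealbot [672.4  40.2  23. ] 19.3 -13.8
tinfar [678.2  42.9  22. ] 74.0 -14.3
t 2.58 pos [667.8  32.1 116.5] rot [-1.797e+02  1.000e-01  7.610e+01] gap 85.5 F [0.3 0.  0.4]
shift [-0.0007  0.0018  0.0715] rot [-0.006   0.001   0.0017] rows 1.7
```

Request:
jog_arm(targets=[[0, 0.002, 0.025, 0, 0, 0, 0], [0, 0.002, 0.045, 0, 0, 0, 0], [0, 0.002, 0.06, 0, 0, 0, 0], [0, 0.002, 0.07, 0, 0, 0, 0], [0, 0.002, 0.07, 0, 0, 0, 0]])

```text
time: 3.0
tool_pos: [669.8, 28.3, 48.8]
tcp_rot: [-179.8, 0.0, 75.9]
ft_force: [0.5, -0.3, -1.1]
finger_gap: 85.6
```

Request:
jog_arm(targets=[[0, 0, 0, 0, 0, 0, 0.4], [0, 0, 0, 0, 0, 0, 0.7], [0, 0, 0, 0, 0, 0, 1], [0, 0, 0, 0, 0, 0, 1], [0, 0, 0, 0, 0, 0, 1]], newtons=30)

```text
time: 3.42
tool_pos: [672.0, 28.3, 51.3]
tcp_rot: [179.9, -0.0, 75.8]
ft_force: [0.4, 0.4, 0.2]
finger_gap: 25.6
```

Request:
jog_arm(targets=[[0, 0, 0, 0, 0, 0, 1], [0, 0, 0, 0, 0, 0, 1], [0, 0, 0, 0, 0, 0, 1]])

```text
time: 3.67
tool_pos: [671.8, 28.3, 50.9]
tcp_rot: [179.9, -0.0, 75.8]
ft_force: [-0.6, -0.1, 3.7]
finger_gap: 19.9
```

```bash
python3 - <<'E'
from h import *
s=snap("wrist","w4"); sc=snap("scene","sc4")
crop(sc,240,120,400,240,4,"c7")
go(669.2,30.8,170,76)
E
```

```text
t 3.77 pos [671.8  28.3  50.9] rot [179.9  -0.   75.8] gap 19.5 F [-0.6 -0.4  4.8]
shift [ 0.0018 -0.0031 -0.1191] rot [ 0.0009 -0.0002 -0.0027] rows 2.9
```

View pics/w4.png

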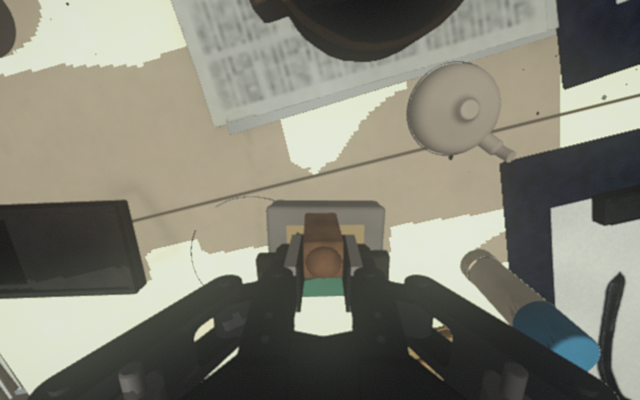

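View pics/c7.png

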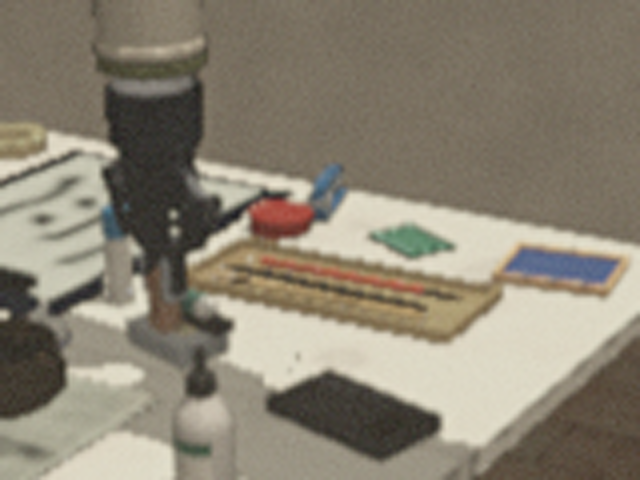

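Request:
jog_arm(targets=[[0, 0, 0, 0, 0, 0, 0.5], [0, 0, 0, 0, 0, 0, 0.5], [0.003, 0, 0, 0, 0, 0, 0.5], [0.003, 0, 0.007, 0, 0, 0, 0.5], [0.003, 0, 0.007, 0, 0, 0, 0.5]])

```text
time: 4.18
tool_pos: [671.2, 31.5, 41.4]
tcp_rot: [-179.9, 0.0, 75.9]
ft_force: [0.3, 0.4, -1.0]
finger_gap: 42.7
```

Request:
jog_arm(targets=[[0, 0, 0, 0, 0, 0, 0.7], [0, 0, 0, 0, 0, 0, 1], [0, 0, 0, 0, 0, 0, 1], [0, 0, 0, 0, 0, 0, 1], [0, 0, 0, 0, 0, 0, 1]], newtons=40)

```text
time: 4.6
tool_pos: [672.2, 31.2, 43.3]
tcp_rot: [180.0, 0.0, 75.8]
ft_force: [-0.3, -0.1, -0.8]
finger_gap: 19.0
```

Request:
jog_arm(targets=[[0, 0, 0, 0, 0, 0, 1], [0, 0, 0, 0, 0, 0, 1], [0, 0, 0, 0, 0, 0, 1]])

```text
time: 4.85
tool_pos: [672.2, 31.2, 43.4]
tcp_rot: [180.0, -0.0, 75.8]
ft_force: [-0.4, -0.7, -0.0]
finger_gap: 19.3
```

```bash
python3 - <<'E'
from h import *
s=snap("wrist","w5")
crop(s,230,180,420,330,4,"c8")
go(669.2,30.8,170,76)
E
```

```text
t 4.9 pos [672.2  31.2  43.3] rot [180.   -0.   75.8] gap 19.4 F [-0.5 -0.3 -0.2]
shift [-0.0011 -0.0028 -0.1267] rot [ 0.0001 -0.     -0.0027] rows 3.0
```

View pics/c8.png

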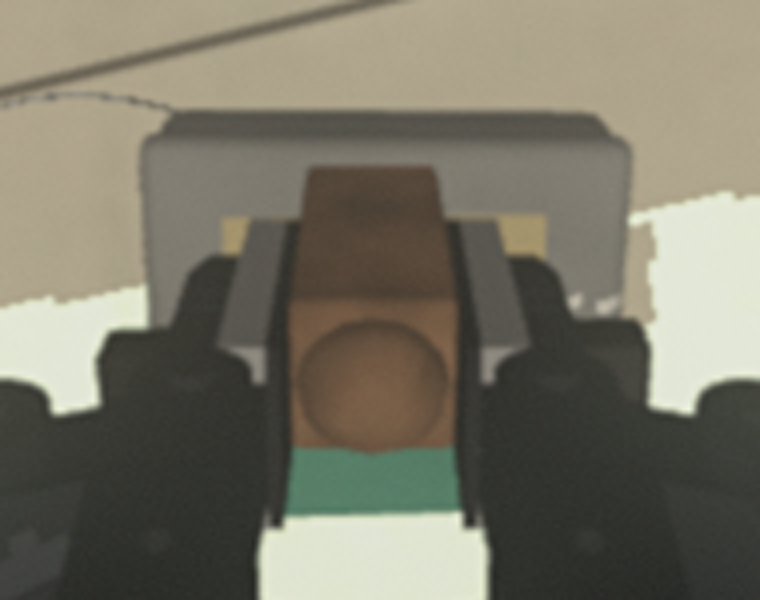

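Request:
jog_arm(targets=[[0, 0, -0.02, 0, 0, 0, 1], [0, 0, -0.05, 0, 0, 0, 1], [0, 0, -0.085, 0, 0, 0, 1], [0, 0, -0.12, 0, 0, 0, 1], [0, 0, -0.127, 0, 0, 0, 1]])

```text
time: 5.32
tool_pos: [675.6, 31.2, 178.7]
tcp_rot: [179.4, -0.1, 75.9]
ft_force: [0.9, -0.4, 1.7]
finger_gap: 19.1
```

```bash
python3 - <<'E'
from h import *
sc=load("sc2"); s=snap("side","side2"); sc4=snap("scene","sc5")
crop(sc,215,235,280,300,8,"c9");crop(s,232,135,282,175,10,"c10")
crop(sc4,240,80,400,240,4,"c11")
print(tri(sc,(247,259),s,(252.5,149.5)), onz(sc,247,259,56),onz(s,252.5,149.5,56))
E
```

```text
(array([492.06752781, 385.63943033,  53.00305084]), np.float64(3.301065717701869)) [486.04224663 390.09121564  56.        ] [492.42012664 382.19055058  56.        ]
```

View pics/c9.png

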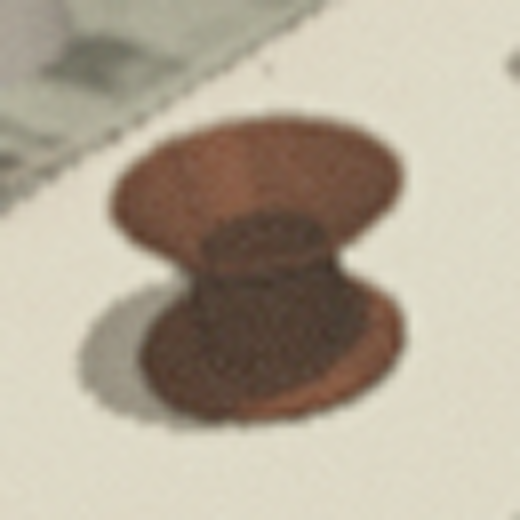

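View pics/c10.png

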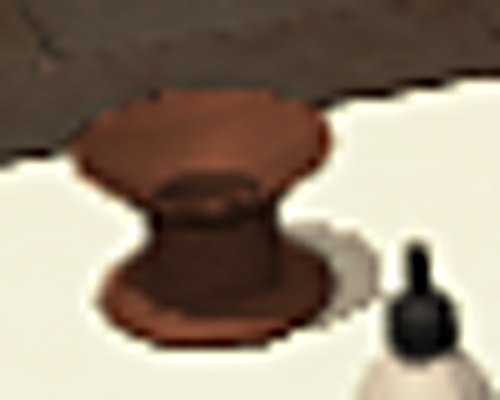

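View pics/c11.png

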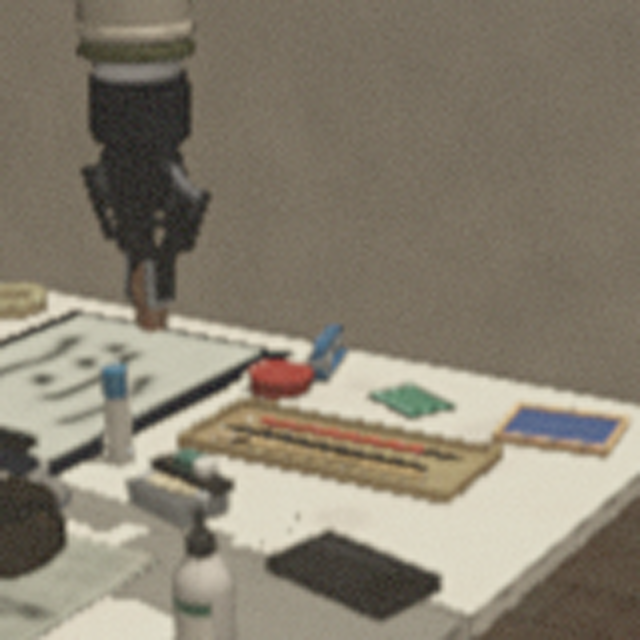

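```bash
python3 - <<'E'
from h import *
go(470,290,190,76)
E
```

```text
t 5.42 pos [674.4  31.2 174.5] rot [ 1.796e+02 -1.000e-01  7.580e+01] gap 19.4 F [-0.  -0.7 -0. ]
shift [ 0.201  -0.2614 -0.017 ] rot [ 0.0068 -0.0015 -0.0026] rows 7.9
```

Request:
jog_arm(targets=[[0.02, -0.026, -0.006, 0, 0, 0, 1], [0.04, -0.052, -0.012, 0, 0, 0, 1], [0.06, -0.078, -0.02, 0, 0, 0, 1], [0.08, -0.104, -0.02, 0, 0, 0, 1], [0.1, -0.13, -0.02, 0, 0, 0, 1]])

```text
time: 5.83
tool_pos: [568.7, 160.7, 188.4]
tcp_rot: [-179.9, 0.1, 75.8]
ft_force: [0.0, 0.1, -0.2]
finger_gap: 19.3
```

Request:
jog_arm(targets=[[0.022, -0.028, 0, 0, 0, 0, 1], [0.045, -0.058, 0, 0, 0, 0, 1], [0.07, -0.09, 0, 0, 0, 0, 1], [0.09, -0.118, 0, 0, 0, 0, 1], [0.1, -0.13, 0, 0, 0, 0, 1]])

```text
time: 6.25
tool_pos: [464.9, 291.1, 187.8]
tcp_rot: [-179.8, 0.1, 76.0]
ft_force: [0.3, 0.0, 0.0]
finger_gap: 19.1
```

Request:
jog_arm(targets=[[0, 0, 0, 0, 0, 0, 1], [0, 0, 0, 0, 0, 0, 1]])

```text
time: 6.42
tool_pos: [467.6, 288.8, 188.4]
tcp_rot: [-179.9, 0.1, 76.0]
ft_force: [0.6, -0.4, -0.5]
finger_gap: 19.1
```

```bash
python3 - <<'E'
from h import *
s=snap("wrist","w6")
go(489,385,190,76)
E
```

```text
t 6.47 pos [468.4 288.2 188.7] rot [-1.799e+02  1.000e-01  7.590e+01] gap 19.7 F [ 0.2 -1.  -1.7]
shift [ 0.0989 -0.0036 -0.0015] rot [-0.0014  0.0019 -0.0018] rows 2.4
```

View pics/w6.png

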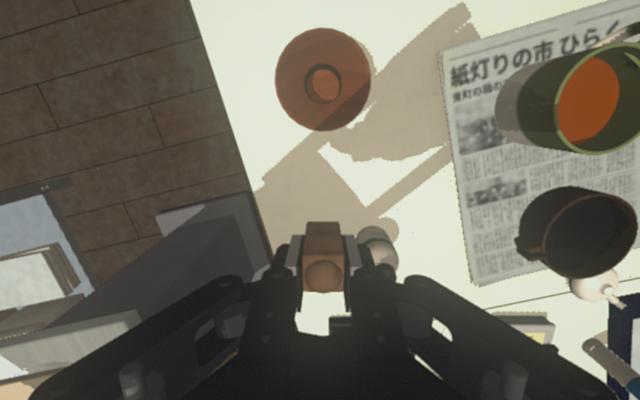

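```bash
python3 - <<'E'
from h import *
s=load("w6"); im=s["pixels"].astype(int)
m=((im[:,:,0]-im[:,:,2]>35)&(im[:,:,0]<190)).astype(np.uint8); m[:, :255]=0;m[:,390:]=0;m[150:]=0
m=cv2.morphologyEx(m,cv2.MORPH_OPEN,np.ones((3,3)))
c=max(cv2.findContours(m,cv2.RETR_EXTERNAL,cv2.CHAIN_APPROX_NONE)[0],key=cv2.contourArea)
e=cv2.fitEllipse(c); print(e, onz(s,*e[0],56))
# unproject contour to z=56 and fit circle
P=np.array([onz(s,*p,56)[:2] for p in c[:,0,:].astype(float)],np.float32)
print(cv2.minEnclosingCircle(P),cv2.fitEllipse(P))
crop(s,265,20,385,140,5,"c12")
print("seal", [onz(s,u,v,z).round(1) for u,v,z in [(324,274,188.7+0)]])
E
```

```text
((319.6980895996094, 74.81349182128906), (84.69861602783203, 102.95085906982422), 41.533714294433594) [490.86019019 391.69073993  56.        ]
((492.5041809082031, 385.2265930175781), 43.364105224609375) ((490.0947570800781, 390.14654541015625), (71.85369110107422, 88.92961883544922), 114.45609283447266)
seal [array([465.4, 274.5, 188.7])]
```

View pics/c12.png

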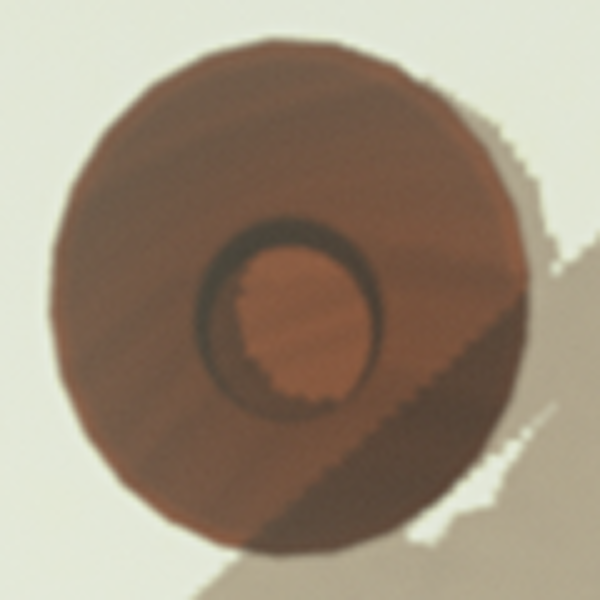

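```bash
python3 - <<'E'
from h import *
s=load("w6")
print(onz(s,322.8,79.3,56),onz(s,322.8,83.9,36))
# seal dome top z = tcp z -20.3+54
st=np.array([468.4,288.2,188.7]); print(onz(s,324,272,188.7-20.3+50), proj(s,st+[0,0,30]))
go(491,386,115,76)
E
```

```text
[492.63263287 387.43195233  56.        ] [492.12942648 385.66532777  36.        ]
[469.94530988 292.77469435 218.4       ] [323.11842922 281.96878575]
t 6.47 pos [468.4 288.2 188.7] rot [-1.799e+02  1.000e-01  7.590e+01] gap 19.7 F [ 0.2 -1.  -1.7]
shift [ 0.1005 -0.0018  0.0735] rot [-0.0014  0.0019 -0.0018] rows 3.0
```

Request:
jog_arm(targets=[[0.03, -0.001, 0, 0, 0, 0, 1], [0.06, -0.001, 0.005, 0, 0, 0, 1], [0.085, -0.001, 0.03, 0, 0, 0, 1], [0.099, -0.001, 0.06, 0, 0, 0, 1], [0.099, -0.001, 0.085, 0, 0, 0, 1]])

```text
time: 6.88
tool_pos: [493.4, 386.0, 103.1]
tcp_rot: [180.0, -0.0, 75.8]
ft_force: [0.1, 0.0, -1.6]
finger_gap: 19.0
```

Request:
jog_arm(targets=[[0, 0, 0, 0, 0, 0, 1], [0, 0, 0, 0, 0, 0, 1], [0, 0, 0, 0, 0, 0, 1]])

```text
time: 7.13
tool_pos: [493.3, 384.1, 106.3]
tcp_rot: [180.0, -0.0, 75.8]
ft_force: [-0.1, -0.8, 0.2]
finger_gap: 19.4
```

```bash
python3 - <<'E'
from h import *
s=snap("wrist","w7");sc=snap("scene","sc6");sd=snap("side","side3")
crop(s,230,160,420,310,4,"c13");crop(sc,200,190,300,300,5,"c14");crop(sd,220,110,300,180,7,"c15")
go(491.8,384.4,75,76)
E
```

```text
t 7.28 pos [493.8 385.1 108. ] rot [179.8  -0.2  75.8] gap 19.8 F [-0.2 -0.3 -0.9]
shift [-0.0013 -0.0019  0.033 ] rot [ 0.0028 -0.0029 -0.0037] rows 0.8
```

View pics/c13.png

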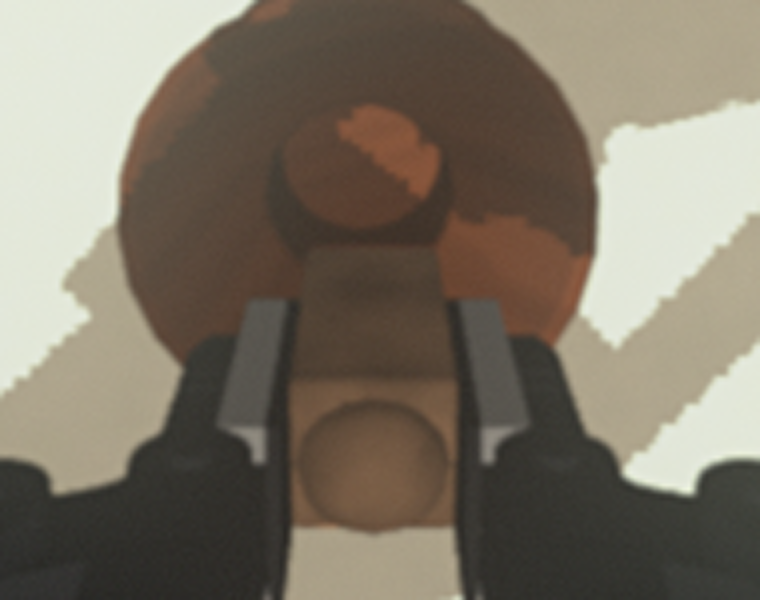

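View pics/c14.png

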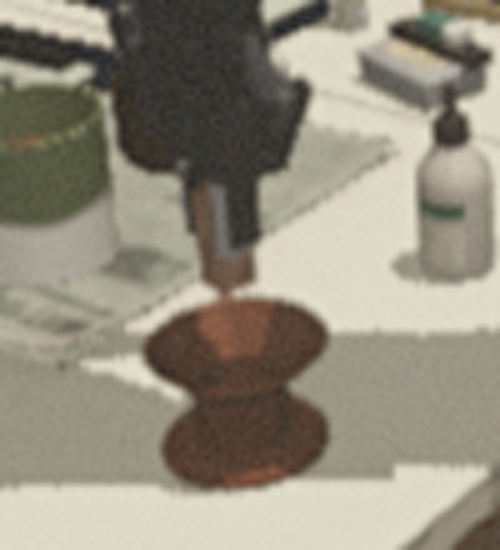

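View pics/c15.png

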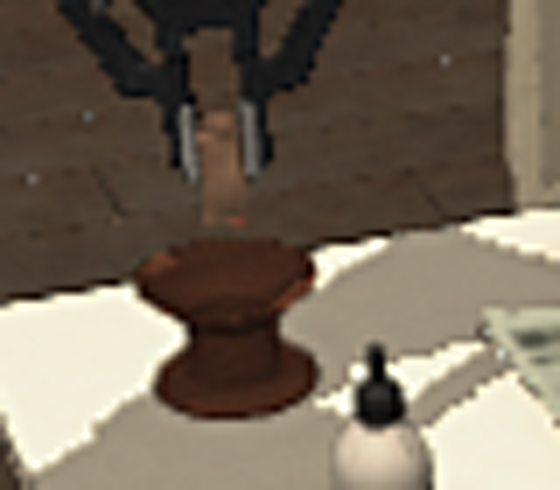

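```bash
python3 - <<'E'
from h import *
s=load("w7"); t=r.sense()['tool_pos']
print(onz(s,230+360/4,160+180/4,36),onz(s,230+358/4,160+200/4,56))
q=np.array([onz(s,230+u/4,160+v/4,t[2]-20.3+46) for u,v in [(290,380),(457,377),(457,525),(293,527)]]);print("sealtop",q.mean(0))
# seal bottom front edge  (305,247),(438,247)
q=[onz(s,230+u/4,160+v/4,t[2]-20.3) for u,v in [(307,247),(438,247)]];print(q, (q[0]+q[1])/2-10*np.array([.245,.97,0]))
print(s['origin'],t)
for f,u,v in [("sc6",200+228/5,190+288/5),("side3",220+222/7,110+222/7)]:
    print(f, proj(load(f),[492.3,386.3,t[2]-20.3]),u,v)
E
```

```text
[492.7964134  388.26645413  36.        ] [493.27342428 390.75315931  56.        ]
sealtop [494.80492695 385.76065308 133.70100523]
[array([486.9871289 , 395.53839986,  87.70100523]), array([506.02313561, 390.69408282,  87.70100523])] [494.05513225 383.41624134  87.70100523]
[511.36581478 452.00139999 248.57231959] [493.84844141 385.14685064 108.00100523]
sc6 [244.85960006 245.58275288] 245.6 247.6
side3 [251.23416369 140.18558281] 251.71428571428572 141.71428571428572
```

Request:
jog_arm(targets=[[0.001, -0.002, 0.015, 0, 0, 0, 1], [0.001, -0.002, 0.03, 0, 0, 0, 1], [0.001, -0.002, 0.035, 0, 0, 0, 1], [0.001, -0.002, 0.035, 0, 0, 0, 1], [0.001, -0.002, 0.035, 0, 0, 0, 1]])

```text
time: 7.7
tool_pos: [490.8, 386.5, 71.2]
tcp_rot: [180.0, -0.0, 75.8]
ft_force: [0.7, 0.8, -0.5]
finger_gap: 19.3
```

```bash
python3 - <<'E'
from h import *
s=snap("wrist","w8");sc=snap("scene","sc7")
crop(s,230,160,420,310,4,"c16");crop(sc,200,190,300,300,5,"c17")
go(491.8,384.4,52,76)
E
```

```text
t 7.8 pos [491.3 386.9  71.9] rot [ 1.799e+02 -1.000e-01  7.580e+01] gap 19.6 F [ 0.1 -0.3 -0.7]
shift [-0.0023  0.0011  0.0199] rot [ 0.0015 -0.0016 -0.0027] rows 0.5
```

View pics/c16.png

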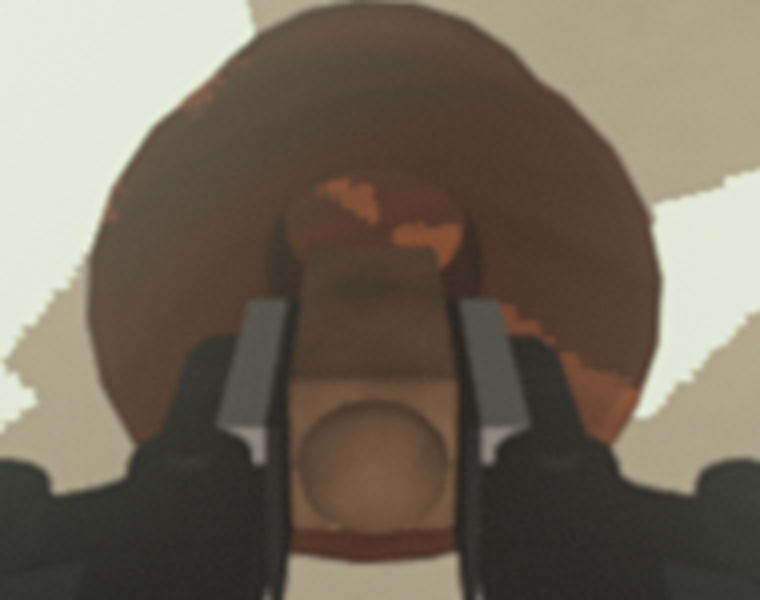

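View pics/c17.png

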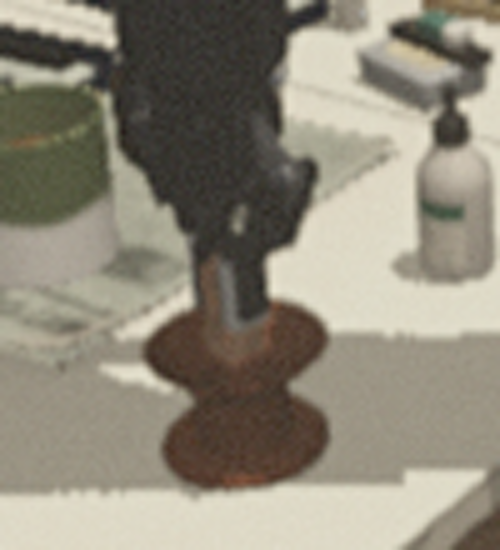

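```bash
python3 - <<'E'
from h import *
s=load("w8"); t=r.sense()['tool_pos']; X=np.array([.245,.97,0])
print("rim",onz(s,230+375/4,160+280/4,56),"well",onz(s,230+374/4,160+285/4,36), "welltop edge-17.5",onz(s,230+374/4,160+168/4,36)-17.5*X)
q=np.array([onz(s,230+u/4,160+v/4,t[2]-20.3+46) for u,v in [(290,380),(457,377),(457,527),(293,527)]]);print("sealtop",q.mean(0))
print("sealbot",sum(onz(s,230+u/4,160+v/4,t[2]-20.3) for u,v in [(305,247),(440,247)])/2-10*X)
print("rimfar",onz(s,230+375/4,160,56)-44*X,"near",onz(s,230+375/4,160+560/4,56)+44*X)
E
```

```text
rim [493.42945316 391.58730294  56.        ] well [491.09406568 382.78843997  36.        ] welltop edge-17.5 [491.80231241 385.60138908  36.        ]
sealtop [492.18217644 387.45536331  97.58216121]
sealbot [491.49052395 385.408085    51.58216121]
rimfar [492.80281449 389.16542534  56.        ] near [492.4604458 387.682437   56.       ]
```

Request:
jog_arm(targets=[[0, 0, 0.006, 0, 0, 0, 1], [0, 0, 0.012, 0, 0, 0, 1], [0, 0, 0.017, 0, 0, 0, 1], [0, 0, 0.017, 0, 0, 0, 1], [0, 0, 0.017, 0, 0, 0, 1]])

```text
time: 8.22
tool_pos: [489.9, 386.1, 52.3]
tcp_rot: [-179.9, 0.1, 75.8]
ft_force: [-0.2, 0.0, -0.3]
finger_gap: 19.0
```

```bash
python3 - <<'E'
from h import *
s=snap("wrist","w9");crop(s,230,160,420,310,4,"c18")
go(491.8,384.4,52,76)
E
```

```text
t 8.27 pos [490.2 386.2  52.8] rot [-180.     0.    75.8] gap 19.0 F [-0.7  0.3 -0.1]
shift [-0.0014  0.002   0.0008] rot [-0.0006  0.0007 -0.0026] rows 0.1
```

View pics/c18.png

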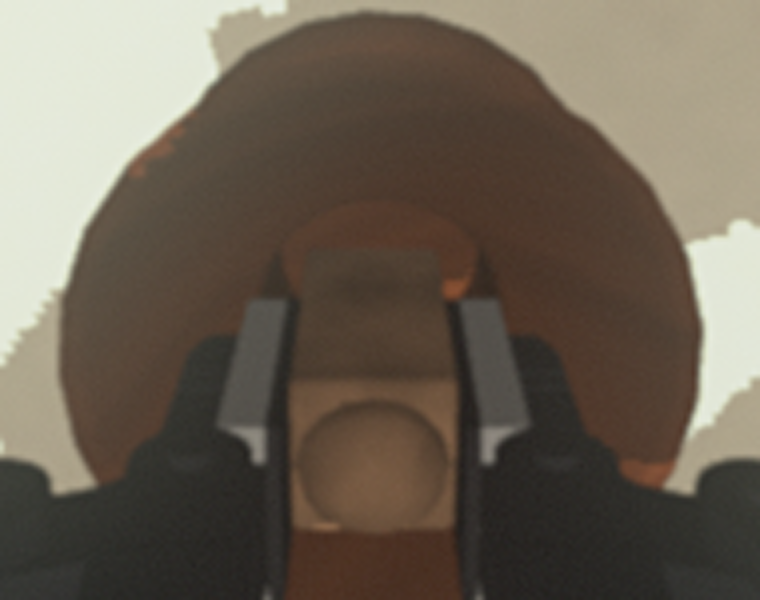

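Request:
jog_arm(targets=[[0, 0.0012, 0.002, 0, 0, 0, 1], [0, 0.0012, 0.003, 0, 0, 0, 1], [0, 0.0012, 0.003, 0, 0, 0, 1]])

```text
time: 8.52
tool_pos: [491.7, 386.1, 50.2]
tcp_rot: [-180.0, 0.0, 75.8]
ft_force: [0.9, 0.1, -0.4]
finger_gap: 19.2
```

Request:
jog_arm(targets=[[0, 0, 0, 0, 0, 0, 0.74], [0, 0, 0, 0, 0, 0, 0.72], [0, 0, 0, 0, 0, 0, 0.72]])

```text
time: 8.77
tool_pos: [491.8, 386.2, 50.6]
tcp_rot: [180.0, -0.0, 75.8]
ft_force: [0.6, 0.1, 0.2]
finger_gap: 23.8
```

```bash
python3 - <<'E'
from h import *
s=snap("wrist","w10");crop(s,230,160,420,310,4,"c19")
go(491.8,384.4,52,76)
E
```

```text
t 8.82 pos [491.7 386.3  50.5] rot [180.   -0.   75.9] gap 24.0 F [ 0.3 -0.7  0.5]
shift [-0.0018  0.0005 -0.0015] rot [ 0.0003 -0.0003 -0.0026] rows 0.1
```

View pics/c19.png

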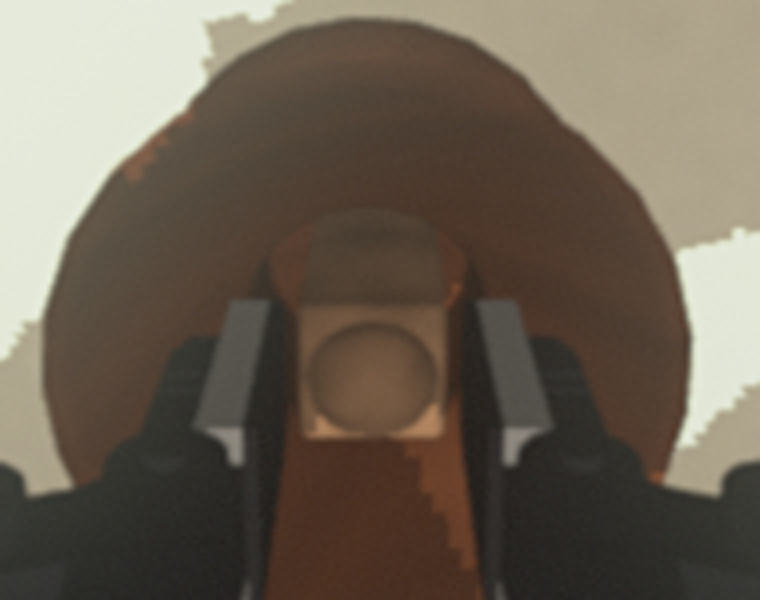

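Request:
jog_arm(targets=[[0, 0, -0.02, 0, 0, 0, 0.72], [0, 0, -0.05, 0, 0, 0, 0.72], [0, 0, -0.09, 0, 0, 0, 0.5], [0, 0, -0.125, 0, 0, 0, 0.4], [-0.01, 0, -0.15, 0, 0, 0, 0.3]])

```text
time: 9.23
tool_pos: [490.2, 378.1, 204.7]
tcp_rot: [179.8, -0.2, 75.9]
ft_force: [0.4, 0.4, 1.2]
finger_gap: 58.4
```

```bash
python3 - <<'E'
from h import *
s=snap("scene","sc8"); crop(s,200,190,300,300,5,"c20")
go(650,-20,190,77)
E
```

```text
t 9.28 pos [491.9 377.3 210.1] rot [179.6  -0.4  75.9] gap 60.0 F [3.5 0.9 4.5]
shift [-0.3468  0.2501  0.0195] rot [ 0.0079 -0.0074 -0.0198] rows 10.3
```

View pics/c20.png

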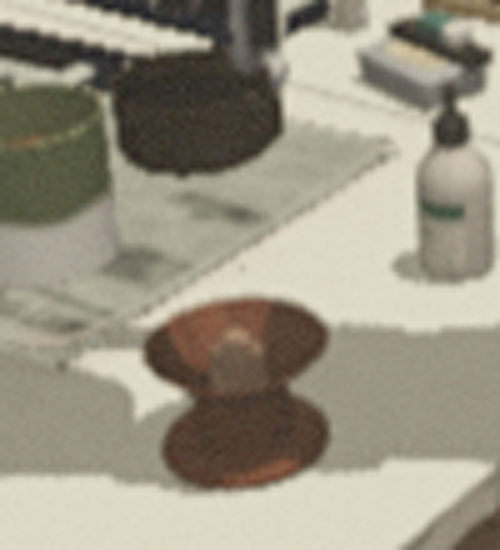

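Request:
jog_arm(targets=[[-0.034, 0.024, 0.004, 0, 0, 0, 0.2], [-0.068, 0.048, 0.008, 0, 0, 0, 0], [-0.102, 0.072, 0.012, 0, 0, 0, 0], [-0.136, 0.096, 0.016, 0, 0, 0, 0], [-0.17, 0.12, 0.02, 0, 0, 0, 0]])

```text
time: 9.7
tool_pos: [564.0, 181.2, 180.3]
tcp_rot: [180.0, -0.0, 75.9]
ft_force: [1.3, -0.1, -0.1]
finger_gap: 85.5
```

Request:
jog_arm(targets=[[-0.034, 0.024, 0, 0, 0, 0, 0], [-0.068, 0.048, 0, 0, 0, 0, 0], [-0.102, 0.072, 0, 0, 0, 0, 0], [-0.136, 0.096, 0, 0, 0, 0, 0], [-0.17, 0.12, 0, 0, 0, 0, 0]])

```text
time: 10.12
tool_pos: [638.9, -13.3, 180.3]
tcp_rot: [180.0, -0.0, 75.8]
ft_force: [0.6, -0.1, -0.0]
finger_gap: 85.2
```

Request:
jog_arm(targets=[[0, 0, 0, 0, 0, 0, 0], [0, 0, 0, 0, 0, 0, 0], [0, 0, 0, 0, 0, 0, 0]])

```text
time: 10.37
tool_pos: [638.3, -11.3, 180.0]
tcp_rot: [-180.0, -0.0, 75.8]
ft_force: [-0.1, 0.7, -0.2]
finger_gap: 85.5
```

```bash
python3 - <<'E'
from h import *
w=snap("wrist","w11"); s=snap("side","side4")
crop(w,240,60,400,180,5,"c21");crop(s,290,270,430,350,5,"c22")
go(663,5,120,167)
E
```

```text
t 10.47 pos [638.2  -9.9 180.2] rot [-180.    -0.    75.9] gap 85.4 F [-0.5  0.7 -0. ]
shift [0.0205 0.0205 0.0602] rot [-1.0000e-04 -6.0000e-04 -1.5896e+00] rows 12.7
```

View pics/w11.png

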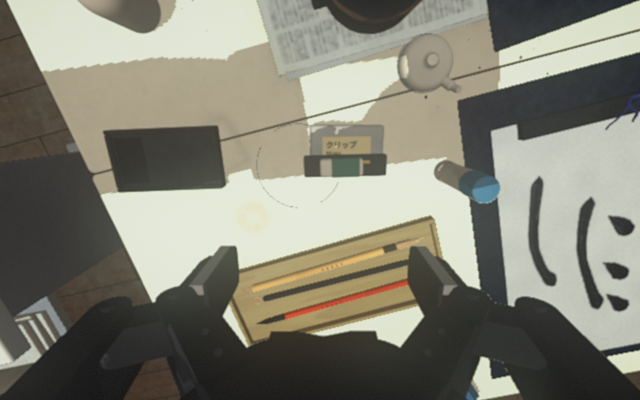

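View pics/c22.png

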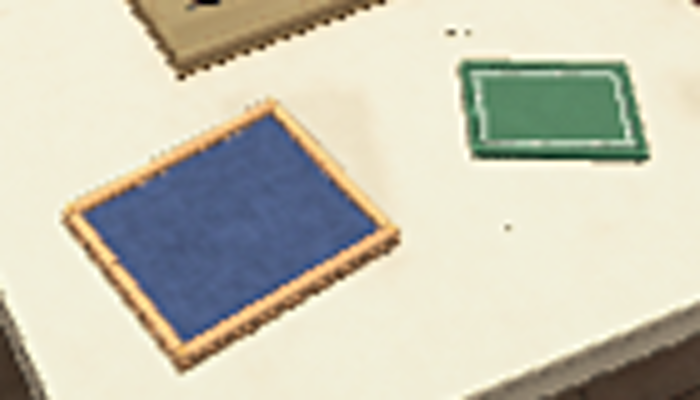

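```bash
python3 - <<'E'
from h import *
w=load("w11"); s=load("side4")
crop(w,295,115,395,185,7,"c21")
def rep(n,q):
    q=np.array(q); print(n,"ctr",q.mean(0).round(1),"sides",[ (round(float(np.linalg.norm(q[(i+1)%4]-q[i])),1),round(float(np.degrees(np.arctan2(*(q[(i+1)%4]-q[i])[[1,0]]))),1)) for i in range(4)])
rep("plate",[onz(s,290+u/5,270+v/5,6) for u,v in [(459,62),(625,63),(649,156),(474,154)]])
rep("tray",[onz(s,290+u/5,270+v/5,10) for u,v in [(65,213),(275,100),(400,235),(183,352)]])
E
```

```text
plate ctr [ 625.  -290.6    6. ] sides [(72.6, -23.9), (51.8, -114.6), (72.5, 155.7), (51.3, 65.5)]
tray ctr [ 472.8 -292.5   10. ] sides [(105.4, 10.7), (83.3, -80.7), (101.5, -172.1), (78.4, 102.2)]
```

View pics/c21.png

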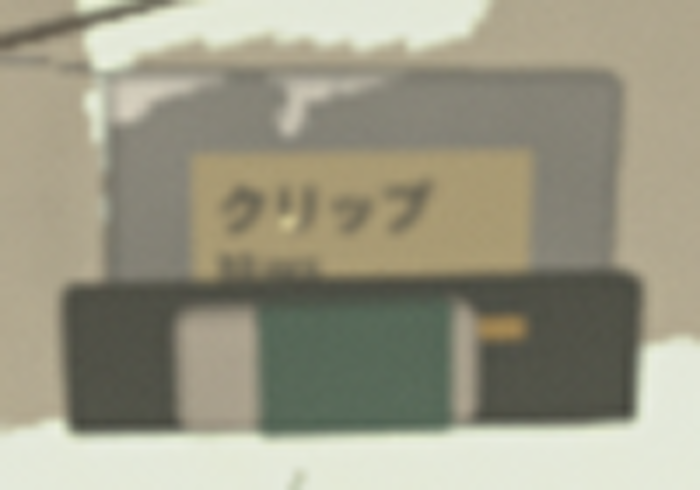

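```bash
python3 - <<'E'
from h import *
w=load("w11")
for n,q,z in [("er",[(176,300),(478,297),(476,426),(180,433)],45),("st",[(62,287),(642,272),(636,420),(70,433)],33),("tinfar",[(108,72),(622,75)],22)]:
    P=np.array([onz(w,295+u/7,115+v/7,z) for u,v in q]); print(n,P.mean(0).round(1),np.linalg.norm(P[1]-P[0]).round(1),np.linalg.norm(P[2]-P[1]).round(1),np.degrees(np.arctan2(*(P[1]-P[0])[[1,0]])).round(1))
go(662,5.5,110,167)
E
```

```text
er [662.3   5.9  45. ] 41.8 18.2 -13.7
st [666.4   4.4  33. ] 83.5 21.6 -12.8Traceback (most recent call last):
  File "<stdin>", line 4, in <module>
IndexError: index 2 is out of bounds for axis 0 with size 2
```

Request:
jog_arm(targets=[[0.01, 0.01, 0, 0, 0, -0.11, 0], [0.02, 0.0195, 0, 0, 0, -0.22, 0], [0.02, 0.0195, 0, 0, 0, -0.33, 0], [0.02, 0.0195, 0, 0, 0, -0.44, 0], [0.02, 0.0195, 0, 0, 0, -0.55, 0]])

```text
time: 10.88
tool_pos: [662.1, 5.6, 180.4]
tcp_rot: [-180.0, -0.0, 107.8]
ft_force: [-0.6, -0.0, -0.9]
finger_gap: 85.2
```

Request:
jog_arm(targets=[[0, 0, 0.01, 0, 0, -0.11, 0], [0, 0, 0.02, 0, 0, -0.22, 0], [0, 0, 0.03, 0, 0, -0.33, 0], [0, 0, 0.04, 0, 0, -0.44, 0], [0, 0, 0.05, 0, 0, -0.55, 0]])

```text
time: 11.3
tool_pos: [662.0, 5.4, 130.1]
tcp_rot: [180.0, -0.0, 139.3]
ft_force: [0.4, 0.1, -0.3]
finger_gap: 85.3
```

Request:
jog_arm(targets=[[0, 0, 0.01, 0, 0, -0.11, 0], [0, 0, 0.02, 0, 0, -0.22, 0], [0, 0, 0.03, 0, 0, -0.33, 0], [0, 0, 0.04, 0, 0, -0.44, 0], [0, 0, 0.04, 0, 0, -0.48, 0]])

```text
time: 11.72
tool_pos: [660.4, 5.5, 87.7]
tcp_rot: [-180.0, -0.2, 166.9]
ft_force: [-0.6, -1.3, 0.2]
finger_gap: 85.7
```

```bash
python3 - <<'E'
from h import *
w=snap("wrist","w12"); s=snap("scene","sc9"); crop(s,260,120,340,220,6,"c24")
go(662,5.5,36,167)
E
```

```text
t 11.82 pos [661.5   5.2  89.7] rot [-1.800e+02 -1.000e-01  1.665e+02] gap 85.1 F [-0.7  0.8 -0. ]
shift [-0.0005  0.0004  0.0537] rot [-0.0001 -0.0014 -0.008 ] rows 1.3
```

View pics/w12.png

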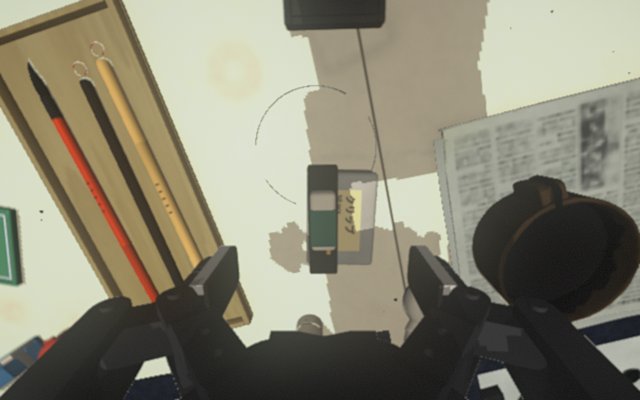

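View pics/c24.png

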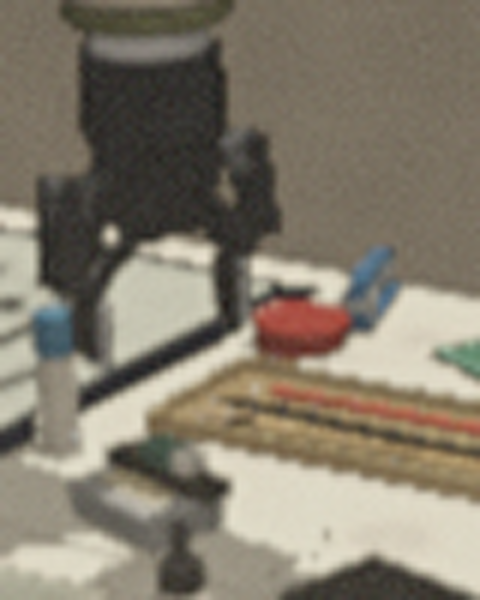

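Request:
jog_arm(targets=[[0, 0, 0.02, 0, 0, 0, 0.2], [0, 0, 0.035, 0, 0, 0, 0.3], [0, 0, 0.047, 0, 0, 0, 0.4], [0, 0, 0.051, 0, 0, 0, 0.5], [0, 0, 0.051, 0, 0, 0, 0.55]])

```text
time: 12.23
tool_pos: [660.6, 3.8, 37.1]
tcp_rot: [-180.0, -0.2, 166.4]
ft_force: [0.5, -0.5, 0.0]
finger_gap: 38.4
```

Request:
jog_arm(targets=[[0, 0, 0, 0, 0, 0, 0.6], [0, 0, 0, 0, 0, 0, 0.65], [0, 0, 0, 0, 0, 0, 0.65]])

```text
time: 12.48
tool_pos: [663.2, 3.3, 40.6]
tcp_rot: [180.0, 0.1, 166.4]
ft_force: [-0.2, -0.6, 0.6]
finger_gap: 29.8
```

```bash
python3 - <<'E'
from h import *
w=snap("wrist","w13"); s=snap("scene","sc10"); crop(s,240,140,320,220,7,"c25");crop(w,240,180,410,310,4,"c26")
go(662,5.5,36,167)
E
```

```text
t 12.58 pos [663.    3.3  40.4] rot [1.800e+02 1.000e-01 1.664e+02] gap 29.9 F [ 0.5  0.2 -0.2]
shift [0.0015 0.0019 0.0044] rot [ 0.0002  0.0015 -0.0111] rows 0.1
```

View pics/c26.png

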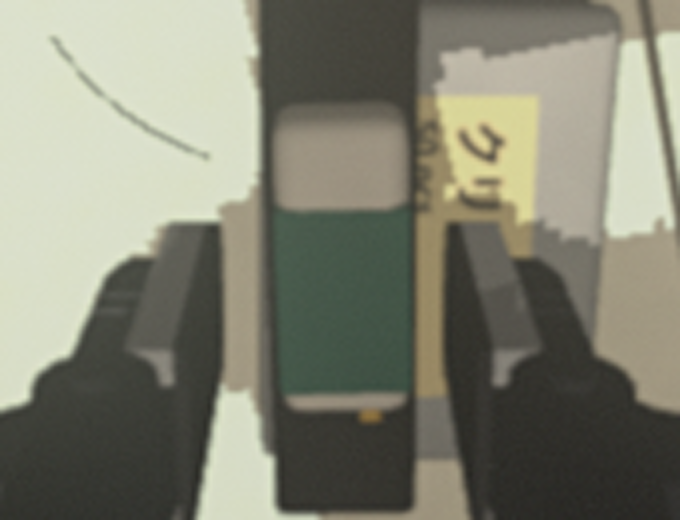

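View pics/c25.png

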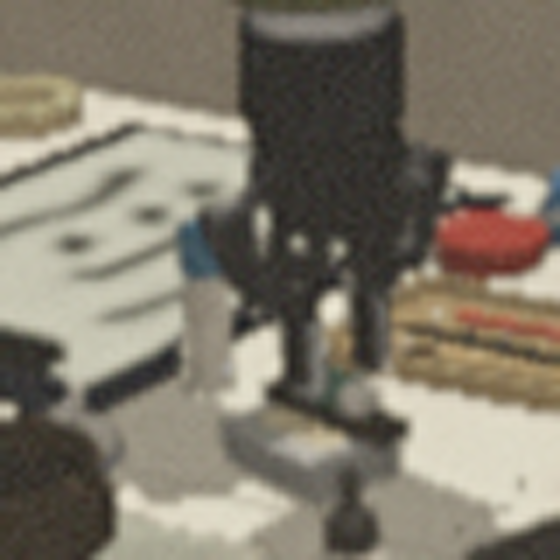

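```bash
python3 - <<'E'
from h import *
w=load("w13")
P=np.array([onz(w,240+u/4,180+v/4,45) for u,v in [(276,104),(408,104),(410,408),(287,408)]]);print(P.round(1),P.mean(0))
c=P.mean(0);go(c[0],c[1],36,167)
E
```

```text
[[636.1   2.4  45. ]
 [640.   18.6  45. ]
 [682.7   9.3  45. ]
 [678.7  -7.   45. ]] [659.402858     5.84332724  45.        ]
t 12.58 pos [663.    3.3  40.4] rot [1.800e+02 1.000e-01 1.664e+02] gap 29.9 F [ 0.5  0.2 -0.2]
shift [0.0041 0.0017 0.0044] rot [ 0.0002  0.0015 -0.0111] rows 0.1
```

Request:
jog_arm(targets=[[0.003, 0.0015, 0.004, 0, 0, -0.01, 0.65], [0.003, 0.0015, 0.004, 0, 0, -0.01, 0.75], [0.003, 0.0015, 0.004, 0, 0, -0.01, 1], [0.003, 0.0015, 0.004, 0, 0, -0.01, 1], [0.003, 0.0015, 0.004, 0, 0, -0.01, 1]], newtons=25)

```text
time: 13.0
tool_pos: [659.7, 5.6, 35.3]
tcp_rot: [-180.0, -0.0, 166.9]
ft_force: [0.0, -0.1, -0.8]
finger_gap: 17.3
```

Request:
jog_arm(targets=[[0, 0, 0, 0, 0, 0, 1], [0, 0, 0, 0, 0, 0, 1]])

```text
time: 13.17
tool_pos: [659.8, 5.5, 35.4]
tcp_rot: [-180.0, 0.0, 166.9]
ft_force: [0.8, 0.7, -1.1]
finger_gap: 17.3
```

```bash
python3 - <<'E'
from h import *
w=snap("wrist","w14"); crop(w,240,180,410,310,4,"c27")
go(625,-290,190,156)
E
```

```text
t 13.22 pos [659.7   5.5  35.3] rot [-180.    -0.   166.9] gap 17.5 F [-0.3 -0.6 -0.7]
shift [-0.0329 -0.2957 -0.1546] rot [-1.00e-04 -0.00e+00  1.91e-01] rows 8.0
```

View pics/c27.png

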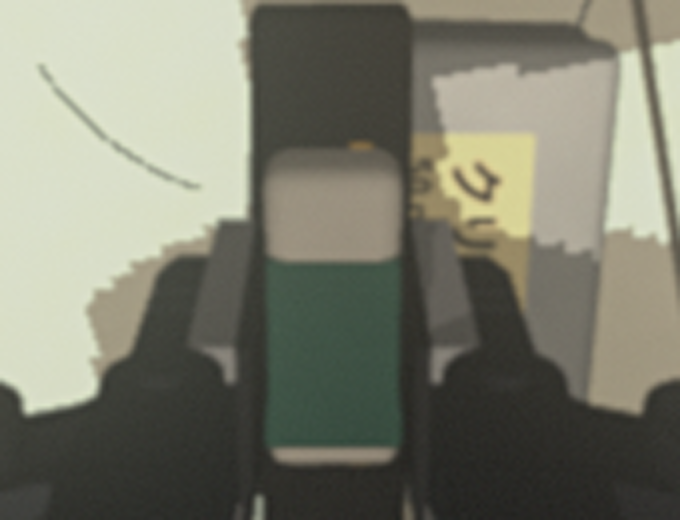

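Request:
jog_arm(targets=[[0, 0, -0.02, 0, 0, 0, 1], [0, 0, -0.05, 0, 0, 0, 1], [0, 0, -0.08, 0, 0, 0, 1], [0, -0.02, -0.1, 0, 0, 0.05, 1], [-0.005, -0.05, -0.11, 0, 0, 0.1, 1]])

```text
time: 13.63
tool_pos: [655.2, -42.4, 149.9]
tcp_rot: [179.9, 0.3, 161.3]
ft_force: [-0.0, -0.4, -0.6]
finger_gap: 16.9
```

```bash
python3 - <<'E'
from h import *
s=snap("scene","sc11"); crop(s,260,120,400,220,5,"c28")
go(625,-290,120,156)
E
```

```text
t 13.68 pos [655.4 -50.1 151.1] rot [-179.9    0.5  160.8] gap 17.1 F [ 0.6 -4.5  1.2]
shift [-0.0498 -0.2365  0.0318] rot [-0.0013  0.0079  0.0843] rows 5.8
```

View pics/c28.png

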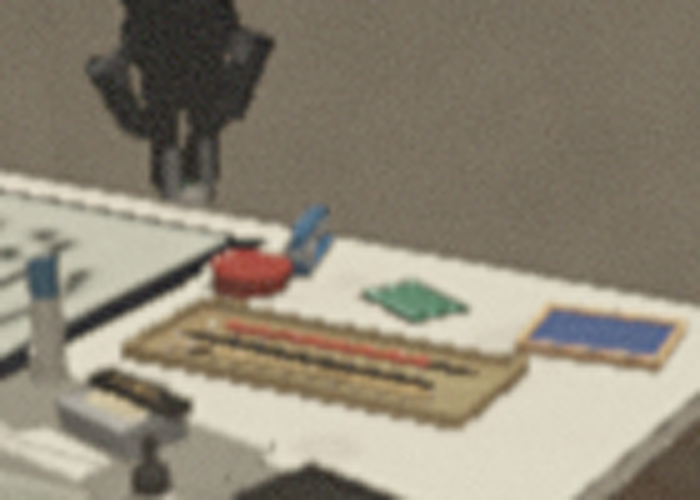

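```bash
python3 - <<'E'
from h import *
go(670,-310,130,156)
E
```

```text
t 13.68 pos [655.4 -50.1 151.1] rot [-179.9    0.5  160.8] gap 17.1 F [ 0.6 -4.5  1.2]
shift [-0.099  -0.2407  0.0222] rot [-0.0013  0.0079  0.0843] rows 6.3
```

Request:
jog_arm(targets=[[-0.016, -0.035, 0.0, 0, 0, 0.02, 1], [-0.03, -0.07, 0.0, 0, 0, 0.04, 1], [-0.045, -0.105, 0.005, 0, 0, 0.06, 1], [-0.06, -0.14, 0.01, 0, 0, 0.08, 1], [-0.075, -0.175, 0.015, 0, 0, 0.08, 1]])

```text
time: 14.1
tool_pos: [667.9, -235.9, 130.1]
tcp_rot: [-180.0, 0.0, 156.6]
ft_force: [0.7, 0.3, -0.6]
finger_gap: 17.1
```

Request:
jog_arm(targets=[[-0.01, -0.03, 0.0, 0, 0, 0, 1], [-0.016, -0.05, 0.0, 0, 0, 0, 1], [-0.016, -0.055, 0, 0, 0, 0, 1], [-0.016, -0.055, 0, 0, 0, 0, 1], [-0.016, -0.055, 0, 0, 0, 0, 1]])

```text
time: 14.52
tool_pos: [660.7, -290.5, 130.0]
tcp_rot: [180.0, -0.0, 156.6]
ft_force: [0.0, 0.5, -0.2]
finger_gap: 17.1
```

```bash
python3 - <<'E'
from h import *
w=snap("wrist","w15")
go(625,-290,40,156)
E
```

```text
t 14.57 pos [ 661.  -289.7  130.2] rot [180.   -0.  156.7] gap 16.8 F [-0.1  0.3 -0.2]
shift [ 0.0329 -0.0146  0.0902] rot [ 0.0006 -0.0005  0.0118] rows 2.3
```

View pics/w15.png

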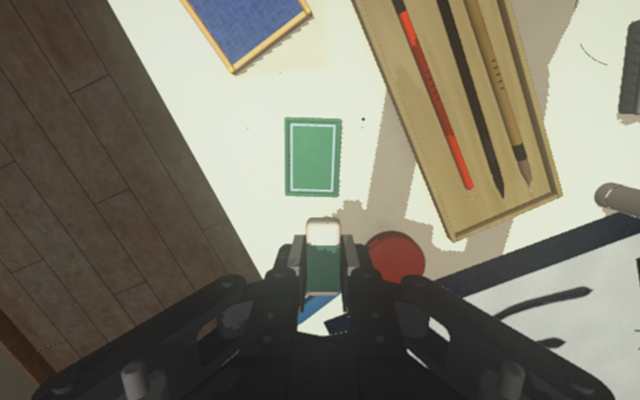

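```bash
python3 - <<'E'
from h import *
w=load("w15")
crop(w,265,100,365,300,4,"c29")
im=w['pixels']; hsv=cv2.cvtColor(im,cv2.COLOR_RGB2HSV)
m=cv2.inRange(hsv,(60,60,40),(95,255,255)); m[205:]=0; m[:,:260]=0; m[:,360:]=0
m=cv2.morphologyEx(m,cv2.MORPH_CLOSE,np.ones((5,5)))
c=max(cv2.findContours(m,cv2.RETR_EXTERNAL,cv2.CHAIN_APPROX_NONE)[0],key=cv2.contourArea)
P=np.array([onz(w,*p,6)[:2] for p in c[:,0,:].astype(float)],np.float32)
print(cv2.minAreaRect(P))
go(625,-290,40,156)
E
```

```text
((627.1470947265625, -286.9530029296875), (49.77989959716797, 71.77799987792969), 64.95392608642578)
t 14.57 pos [ 661.  -289.7  130.2] rot [180.   -0.  156.7] gap 16.8 F [-0.1  0.3 -0.2]
shift [ 0.0329 -0.0146  0.0902] rot [ 0.0006 -0.0005  0.0118] rows 2.3
```

View pics/c29.png

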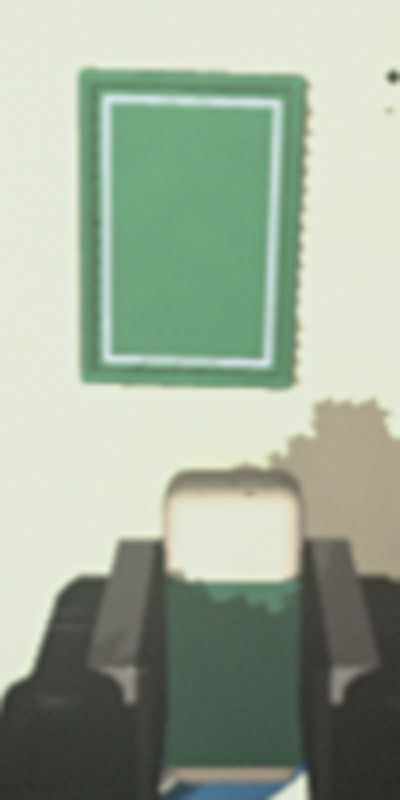

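Request:
jog_arm(targets=[[0.02, -0.008, 0.02, 0, 0, 0.02, 1], [0.0325, -0.0125, 0.05, 0, 0, 0.02, 1], [0.0325, -0.0125, 0.08, 0, 0, 0.02, 1], [0.0325, -0.0125, 0.1, 0, 0, 0.02, 1], [0.0325, -0.0125, 0.1, 0, 0, 0.02, 1]])

```text
time: 14.98
tool_pos: [622.6, -285.5, 24.2]
tcp_rot: [179.9, -0.5, 155.6]
ft_force: [-0.2, 0.9, -1.5]
finger_gap: 17.4
```

Request:
jog_arm(targets=[[0, 0, 0, 0, 0, 0, 1], [0, 0, 0, 0, 0, 0, 1], [0, 0, 0, 0, 0, 0, 1]])

```text
time: 15.23
tool_pos: [628.2, -289.9, 33.3]
tcp_rot: [-180.0, 0.2, 155.5]
ft_force: [0.1, -0.5, -1.1]
finger_gap: 16.9
```

```bash
python3 - <<'E'
from h import *
w=snap("wrist","w16");crop(w,240,160,410,320,4,"c30")
go(626.3,-288.3,8,155.5)
E
```

```text
t 15.28 pos [ 628.  -290.1   33.3] rot [-180.     0.2  155.5] gap 17.0 F [-0.4 -0.3 -0.3]
shift [0.0024 0.0009 0.0253] rot [-0.0003  0.0043  0.0005] rows 0.6
```

View pics/c30.png

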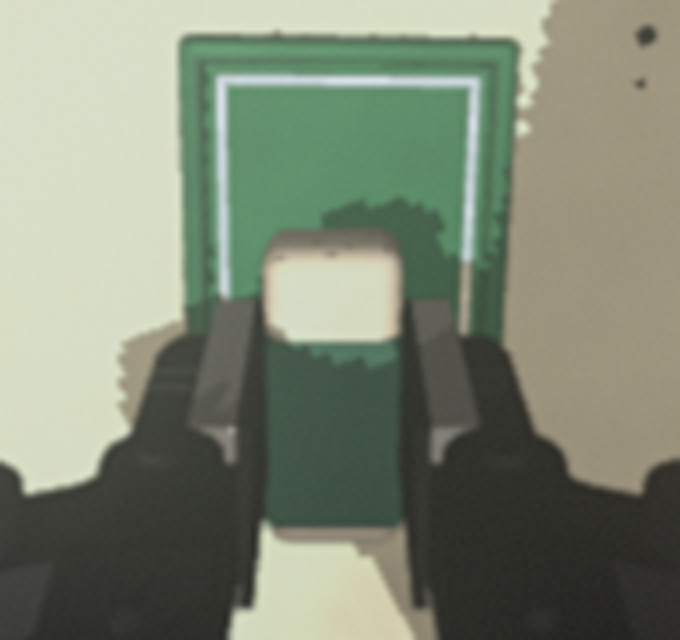

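Request:
jog_arm(targets=[[0.002, 0.0015, 0.012, 0, 0, 0, 1], [0.002, 0.0015, 0.02, 0, 0, 0, 1], [0.002, 0.0015, 0.024, 0, 0, 0, 1], [0.002, 0.0015, 0.024, 0, 0, 0, 1], [0.002, 0.0015, 0.024, 0, 0, 0, 1]])

```text
time: 15.7
tool_pos: [624.6, -287.1, 6.2]
tcp_rot: [180.0, -0.0, 155.5]
ft_force: [-1.6, 1.6, 5.4]
finger_gap: 17.1
```

```bash
python3 - <<'E'
from h import *
w=snap("wrist","w17");crop(w,240,160,410,320,4,"c31")
go(626.3,-288.3,7.5,155.5)
E
```

```text
t 15.75 pos [ 624.6 -287.1    6.2] rot [ 1.800e+02 -1.000e-01  1.555e+02] gap 17.2 F [-2.7  1.8  5.6]
shift [-0.0021 -0.0004 -0.0013] rot [ 0.0002 -0.0009 -0.0002] rows 0.1
```

View pics/c31.png

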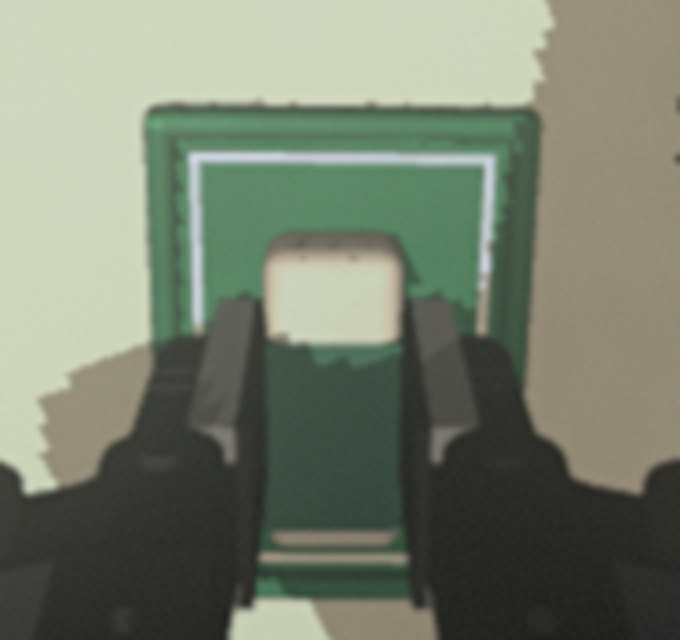

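Request:
jog_arm(targets=[[0, 0, 0, 0, 0, 0, 0.72], [0, 0, 0, 0, 0, 0, 0.68], [0, 0, 0, 0, 0, 0, 0.65], [0, 0, -0.01, 0, 0, 0, 0.65], [0, 0, -0.04, 0, 0, 0, 0.65]])

```text
time: 16.17
tool_pos: [621.0, -285.3, 40.9]
tcp_rot: [180.0, -0.6, 155.5]
ft_force: [-0.2, 0.7, -1.9]
finger_gap: 30.3
```

Request:
jog_arm(targets=[[0, 0, -0.03, 0, 0, 0, 0.4], [-0.01, 0, -0.07, 0, 0, 0, 0.2], [-0.03, 0, -0.1, 0, 0, 0, 0], [-0.045, 0, -0.12, 0, 0, 0, 0], [-0.045, 0, -0.12, 0, 0, 0, 0]])

```text
time: 16.58
tool_pos: [670.3, -308.5, 175.1]
tcp_rot: [-179.9, 0.7, 155.5]
ft_force: [1.2, 0.3, 1.5]
finger_gap: 85.1
```

```bash
python3 - <<'E'
from h import *
w=snap("wrist","w18")
go(665,5,110,167)
E
```

```text
t 16.63 pos [ 668.5 -307.6  171.5] rot [-180.     0.5  155.5] gap 85.0 F [-0.  -0.2  0.1]
shift [0.1334 0.283  0.0603] rot [-0.0014  0.0078 -0.201 ] rows 7.6
```

View pics/w18.png

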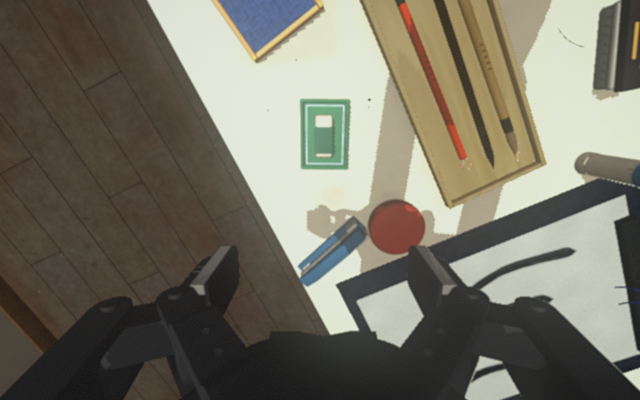

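```bash
python3 - <<'E'
from h import *
go(690,5,150,167)
E
```

```text
t 16.63 pos [ 668.5 -307.6  171.5] rot [-180.     0.5  155.5] gap 85.0 F [-0.  -0.2  0.1]
shift [0.1103 0.2933 0.0205] rot [-0.0014  0.0078 -0.201 ] rows 7.5
```

Request:
jog_arm(targets=[[0.013, 0.035, 0, 0, 0, -0.04, 0], [0.026, 0.07, 0, 0, 0, -0.08, 0], [0.039, 0.105, 0.005, 0, 0, -0.12, 0], [0.052, 0.14, 0.01, 0, 0, -0.16, 0], [0.065, 0.175, 0.015, 0, 0, -0.2, 0]])

```text
time: 17.05
tool_pos: [677.7, -118.0, 149.6]
tcp_rot: [180.0, -0.1, 167.0]
ft_force: [-0.3, 0.2, 0.1]
finger_gap: 85.3
```

```bash
python3 - <<'E'
from h import *
go(690,5,150,167)
E
```

```text
t 17.05 pos [ 677.7 -118.   149.6] rot [ 1.80e+02 -1.00e-01  1.67e+02] gap 85.3 F [-0.3  0.2  0.1]
shift [ 0.0156  0.1226 -0.0003] rot [ 0.     -0.0026  0.0006] rows 3.0
```

Request:
jog_arm(targets=[[0.005, 0.04, 0, 0, 0, 0, 0], [0.01, 0.08, 0, 0, 0, 0, 0], [0.015, 0.115, 0, 0, 0, 0, 0], [0.015, 0.115, 0.0, 0, 0, 0, 0], [0.015, 0.115, 0.0, 0, 0, 0, 0]])

```text
time: 17.47
tool_pos: [689.3, -1.8, 149.8]
tcp_rot: [-180.0, -0.2, 167.2]
ft_force: [1.0, -0.7, 0.4]
finger_gap: 85.1
```

```bash
python3 - <<'E'
from h import *
w=snap("wrist","w19");crop(w,270,90,390,240,5,"c32")
go(665,5,27,167)
E
```

```text
t 17.52 pos [689.4  -3.7 150. ] rot [-1.800e+02 -1.000e-01  1.671e+02] gap 85.4 F [ 0.1 -0.7  0.1]
shift [0.0255 0.0031 0.123 ] rot [-0.0008 -0.0023  0.001 ] rows 3.0
```

View pics/c32.png

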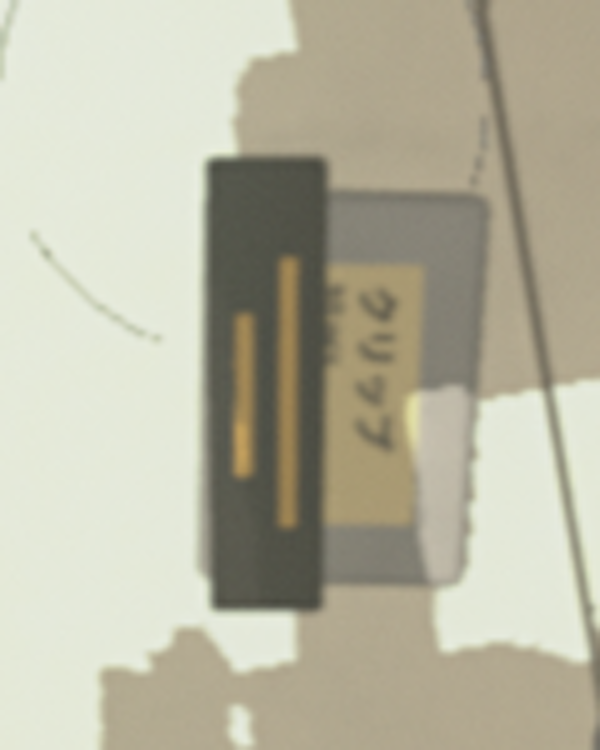

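```bash
python3 - <<'E'
from h import *
w=load("w19")
def rep(n,q,z):
    q=np.array([onz(w,270+u/5,90+v/5,z) for u,v in q]); print(n,"ctr",q.mean(0).round(1),"sides",[ (round(float(np.linalg.norm(q[(i+1)%4]-q[i])),1),round(float(np.degrees(np.arctan2(*(q[(i+1)%4]-q[i])[[1,0]]))),1)) for i in range(4)]); return q.mean(0)
c=rep("stick",[(207,157),(327,157),(322,608),(212,610)],33)
rep("tin(partial)",[(203,190),(490,195),(462,583),(200,575)],22)
go(c[0],c[1],80,166.5)
E
```

```text
stick ctr [665.9   3.8  33. ] sides [(21.0, 77.1), (83.2, -12.8), (21.0, -101.8), (83.6, 167.1)]
tin(partial) ctr [670.9  16.7  22. ] sides [(52.8, 76.2), (74.8, -14.6), (51.9, -104.7), (74.0, 166.0)]
t 17.52 pos [689.4  -3.7 150. ] rot [-1.800e+02 -1.000e-01  1.671e+02] gap 85.4 F [ 0.1 -0.7  0.1]
shift [0.0244 0.002  0.07  ] rot [-0.0008 -0.0023  0.0097] rows 1.8
```

Request:
jog_arm(targets=[[0.012, 0.001, 0.02, 0, 0, 0, 0.2], [0.024, 0.0025, 0.05, 0, 0, 0, 0.4], [0.024, 0.0025, 0.08, 0, 0, 0, 0.5], [0.024, 0.0025, 0.105, 0, 0, 0, 0.55], [0.024, 0.0025, 0.105, 0, 0, 0, 0.55]])

```text
time: 17.93
tool_pos: [662.1, 1.9, 38.7]
tcp_rot: [-179.9, -0.7, 166.8]
ft_force: [-2.1, -0.2, -2.2]
finger_gap: 38.2
```

Request:
jog_arm(targets=[[0, 0, 0, 0, 0, 0, 0.6], [0, 0, 0, 0, 0, 0, 0.6], [0, 0, 0, 0, 0, 0, 0.6]])

```text
time: 18.18
tool_pos: [669.7, 2.6, 49.2]
tcp_rot: [180.0, 0.2, 166.9]
ft_force: [0.3, -1.2, 0.0]
finger_gap: 34.2
```

```bash
python3 - <<'E'
from h import *
w=snap("wrist","w20");crop(w,240,160,410,320,4,"c33")
go(666,4,26.5,167)
E
```

```text
t 18.23 pos [669.8   2.8  49.3] rot [180.    0.2 166.9] gap 34.6 F [-0.9 -0.8  0.8]
shift [0.0041 0.0003 0.0227] rot [ 0.0006  0.0042 -0.0015] rows 0.6
```

View pics/c33.png

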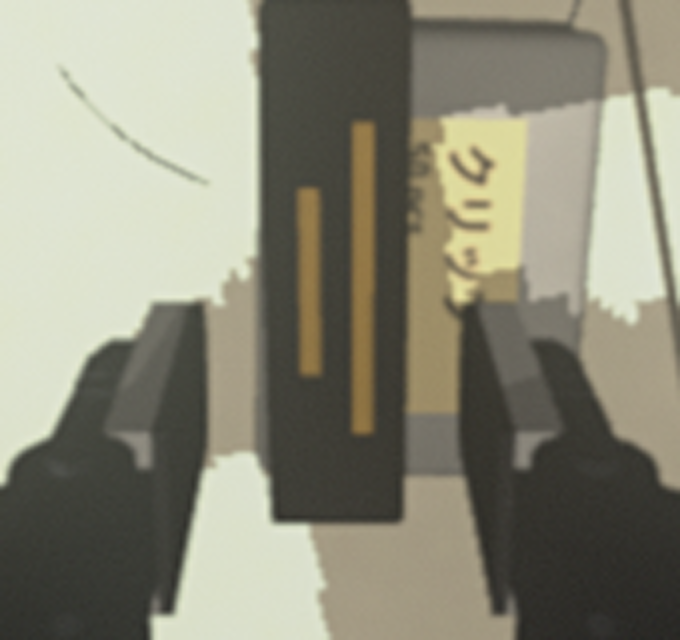

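Request:
jog_arm(targets=[[0.002, 0.0005, 0.01, 0, 0, 0, 0.6], [0.0035, 0.0005, 0.018, 0, 0, 0, 0.6], [0.0035, 0.0005, 0.0225, 0, 0, 0, 0.6], [0.0035, 0.0005, 0.0225, 0, 0, 0, 0.6], [0.0035, 0.0005, 0.0225, 0, 0, 0, 0.6]])

```text
time: 18.65
tool_pos: [663.7, 4.9, 22.8]
tcp_rot: [-180.0, -0.1, 167.0]
ft_force: [-0.4, 1.4, -0.1]
finger_gap: 33.9
```

Request:
jog_arm(targets=[[0, 0, 0, 0, 0, 0, 0.7], [0, 0, 0, 0, 0, 0, 1], [0, 0, 0, 0, 0, 0, 1], [0, 0, 0, 0, 0, 0, 1], [0, 0, 0, 0, 0, 0, 1]], newtons=35)

```text
time: 19.07
tool_pos: [664.8, 4.7, 24.2]
tcp_rot: [180.0, 0.0, 166.9]
ft_force: [0.4, -0.2, 0.6]
finger_gap: 20.8
```

```bash
python3 - <<'E'
from h import *
w=snap("wrist","w21");crop(w,240,160,410,320,4,"c34")
go(666,4,150,167)
E
```

```text
t 19.12 pos [664.8   4.7  24.2] rot [180.   0. 167.] gap 20.8 F [-0.1 -0.6  1.1]
shift [-0.0014 -0.0004 -0.1258] rot [ 0.0001  0.0006 -0.0009] rows 3.0
```

View pics/c34.png

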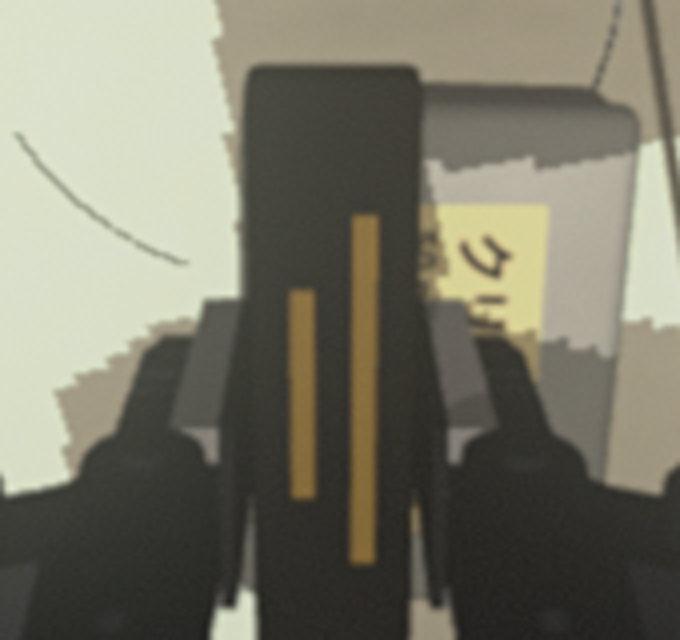

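Request:
jog_arm(targets=[[0, 0, -0.015, 0, 0, 0, 1], [0, 0, -0.04, 0, 0, 0, 1], [0, 0, -0.07, 0, 0, 0, 1], [0.01, 0, -0.09, 0, 0, 0, 1], [0.03, 0, -0.1, 0, 0, 0, 1]])

```text
time: 19.53
tool_pos: [638.5, 10.9, 129.5]
tcp_rot: [179.9, 0.4, 166.9]
ft_force: [0.4, 1.3, -0.2]
finger_gap: 21.0
```

```bash
python3 - <<'E'
from h import *
s=snap("scene","sc12"); crop(s,240,120,380,240,5,"c35")
go(530,44,110,168)
E
```

```text
t 19.58 pos [635.2  12.2 129.8] rot [179.9   0.3 167. ] gap 20.5 F [ 4.7  1.6 -0.3]
shift [0.1098 0.0072 0.0193] rot [ 0.0011  0.0048 -0.0181] rows 2.7
```

View pics/c35.png

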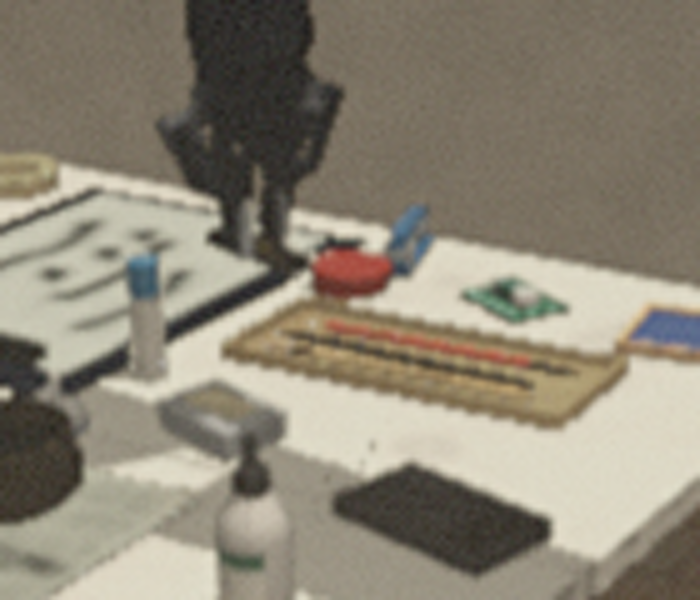

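Request:
jog_arm(targets=[[0.03, 0.002, 0, 0, 0, -0.015, 1], [0.06, 0.004, 0, 0, 0, -0.015, 1], [0.09, 0.007, 0.005, 0, 0, -0.015, 1], [0.105, 0.007, 0.01, 0, 0, -0.015, 1], [0.105, 0.007, 0.015, 0, 0, -0.015, 1]])

```text
time: 20.0
tool_pos: [531.9, 43.0, 109.1]
tcp_rot: [-180.0, -0.1, 167.9]
ft_force: [-0.2, -0.1, -0.5]
finger_gap: 20.8
```

Request:
jog_arm(targets=[[0, 0, 0, 0, 0, 0, 1], [0, 0, 0, 0, 0, 0, 1], [0, 0, 0, 0, 0, 0, 1]])

```text
time: 20.25
tool_pos: [535.7, 41.7, 109.7]
tcp_rot: [180.0, 0.1, 167.8]
ft_force: [-0.4, 0.3, 0.3]
finger_gap: 21.3
```

```bash
python3 - <<'E'
from h import *
w=snap("wrist","w22");crop(w,240,60,410,320,3,"c36")
go(492,52,60,168)
E
```

```text
t 20.3 pos [535.8  41.7 109.6] rot [1.800e+02 1.000e-01 1.678e+02] gap 20.6 F [ 0.3 -0.6 -0.3]
shift [0.045  0.0008 0.0496] rot [ 0.0002  0.0012 -0.0037] rows 1.6
```

View pics/c36.png

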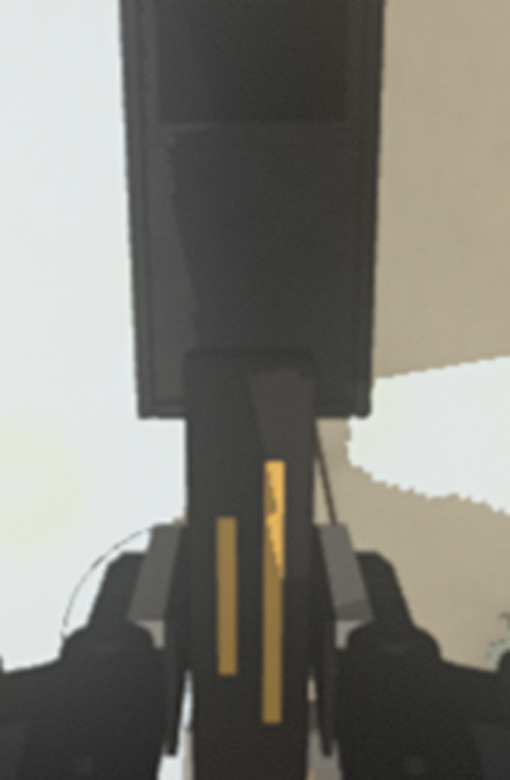

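```bash
python3 - <<'E'
from h import *
w=load("w22")
a=onz(w,240+255/3,60+417/3,15);b=onz(w,240+253/3,60+122/3,15)
print(a,b,np.linalg.norm(a-b),np.degrees(np.arctan2(*(a-b)[[1,0]])))
f=a+(b-a)*47/76; print(f)
go(f[0],f[1],45,168)
E
```

```text
[535.11646466  43.56829826  15.        ] [456.44710561  59.94599644  15.        ] 80.35606418558208 -11.760085873605112
[486.46567682  53.6966116   15.        ]
t 20.3 pos [535.8  41.7 109.6] rot [1.800e+02 1.000e-01 1.678e+02] gap 20.6 F [ 0.3 -0.6 -0.3]
shift [0.0508 0.0013 0.0646] rot [ 0.0002  0.0012 -0.0037] rows 2.0
```

Request:
jog_arm(targets=[[0.02, 0.001, 0.015, 0, 0, 0, 1], [0.04, 0.001, 0.03, 0, 0, 0, 1], [0.047, 0.001, 0.05, 0, 0, 0, 1], [0.047, 0.001, 0.065, 0, 0, 0, 1], [0.047, 0.001, 0.065, 0, 0, 0, 1]])

```text
time: 20.72
tool_pos: [486.6, 52.8, 40.9]
tcp_rot: [-179.9, -0.3, 167.8]
ft_force: [-0.6, -1.0, -1.0]
finger_gap: 21.1
```

Request:
jog_arm(targets=[[0, 0, 0, 0, 0, 0, 1], [0, 0, 0, 0, 0, 0, 1], [0, 0, 0, 0, 0, 0, 1]])

```text
time: 20.97
tool_pos: [490.6, 52.8, 45.5]
tcp_rot: [180.0, 0.1, 167.8]
ft_force: [0.6, 0.9, 0.0]
finger_gap: 20.5
```

```bash
python3 - <<'E'
from h import *
w=snap("wrist","w23");crop(w,240,60,410,320,3,"c37")
go(489,53,17,168)
E
```

```text
t 21.02 pos [490.4  52.8  45.4] rot [1.800e+02 1.000e-01 1.678e+02] gap 20.9 F [-0.8  0.8 -0.9]
shift [ 0.0015 -0.0001  0.0283] rot [ 0.0005  0.0024 -0.0036] rows 0.7
```

View pics/c37.png

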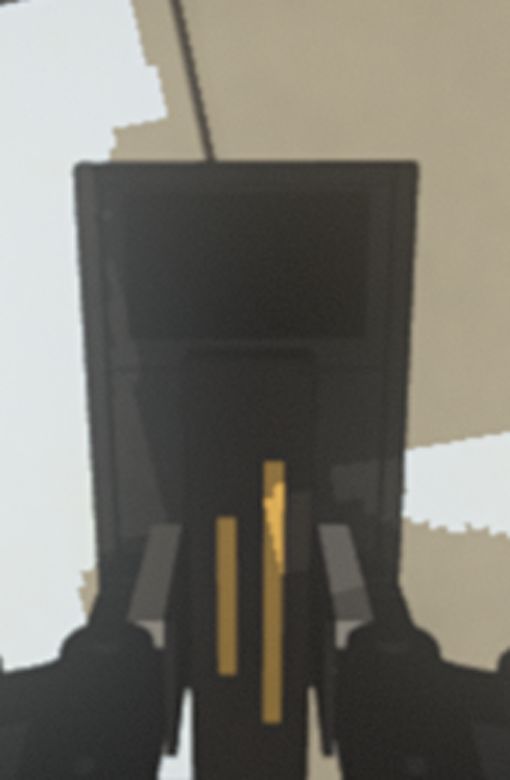

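Request:
jog_arm(targets=[[0, 0, 0.01, 0, 0, 0, 1], [0, 0, 0.018, 0, 0, 0, 1], [0, 0, 0.024, 0, 0, 0, 1], [0, 0, 0.027, 0, 0, 0, 1], [0, 0, 0.027, 0, 0, 0, 1]])

```text
time: 21.43
tool_pos: [488.2, 52.9, 16.9]
tcp_rot: [-180.0, -0.1, 167.8]
ft_force: [-8.1, 0.0, 12.6]
finger_gap: 20.9
```

```bash
python3 - <<'E'
from h import *
w=snap("wrist","w24")
go(490,53,16,168)
E
```

```text
t 21.48 pos [488.2  52.9  16.9] rot [-1.800e+02 -1.000e-01  1.678e+02] gap 21.0 F [-6.8 -0.9 10. ]
shift [-0.0018  0.0005  0.0009] rot [-0.0005 -0.0019 -0.0033] rows 0.0
```

Request:
jog_arm(targets=[[0, 0, -0.001, 0, 0, 0, 0.72], [0, 0, -0.001, 0, 0, 0, 0.66], [0, 0, -0.001, 0, 0, 0, 0.62], [0, 0, -0.01, 0, 0, 0, 0.62], [0, 0, -0.04, 0, 0, 0, 0.62]])

```text
time: 21.9
tool_pos: [484.8, 52.9, 52.9]
tcp_rot: [-179.9, -0.5, 167.8]
ft_force: [-0.7, -0.4, -0.2]
finger_gap: 32.3
```

Request:
jog_arm(targets=[[0, 0, -0.03, 0, 0, 0, 0.4], [-0.01, 0, -0.06, 0, 0, 0, 0.2], [-0.04, 0, -0.08, 0, 0, 0, 0], [-0.07, 0, -0.09, 0, 0, 0, 0], [-0.09, 0, -0.1, 0, 0, 0, 0]])

```text
time: 22.32
tool_pos: [579.7, 33.4, 159.8]
tcp_rot: [180.0, 0.2, 167.8]
ft_force: [1.2, -0.3, 1.0]
finger_gap: 85.3
```

```bash
python3 - <<'E'
from h import *
w=snap("wrist","w25")
go(690,14,150,166)
E
```

```text
t 22.37 pos [582.5  32.5 161.6] rot [179.9   0.4 167.8] gap 85.6 F [-2.4 -1.1  2.5]
shift [-0.1088  0.0047  0.0124] rot [0.0011 0.0078 0.0307] rows 2.6
```

View pics/w25.png

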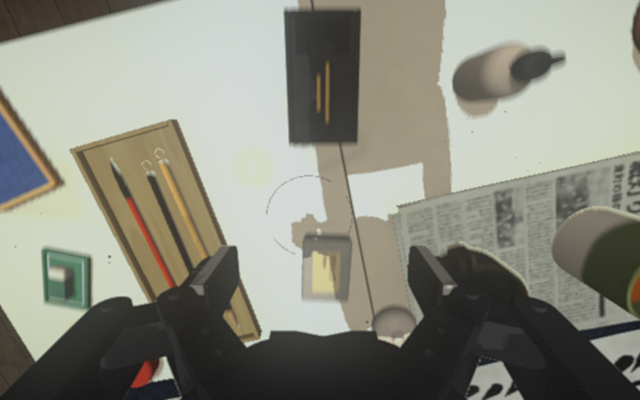

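Request:
jog_arm(targets=[[-0.03, 0, 0, 0, 0, 0.01, 0], [-0.06, 0.002, 0, 0, 0, 0.03, 0], [-0.09, 0.004, 0.005, 0, 0, 0.03, 0], [-0.105, 0.004, 0.01, 0, 0, 0.03, 0], [-0.105, 0.004, 0.01, 0, 0, 0.03, 0]])

```text
time: 22.78
tool_pos: [681.7, 14.8, 145.4]
tcp_rot: [-180.0, -0.1, 166.0]
ft_force: [0.9, -0.1, 0.3]
finger_gap: 85.6
```

Request:
jog_arm(targets=[[0, 0, 0, 0, 0, 0, 0], [0, 0, 0, 0, 0, 0, 0]])

```text
time: 22.95
tool_pos: [679.5, 15.9, 146.8]
tcp_rot: [-180.0, -0.1, 166.1]
ft_force: [-0.6, -0.5, -0.3]
finger_gap: 85.3
```

```bash
python3 - <<'E'
from h import *
w=snap("wrist","w26"); crop(w,250,80,400,260,4,"c38"); s=snap("scene","sc13"); crop(s,220,140,420,290,4,"c39")
go(671,16.7,80,166)
E
```

```text
t 23.05 pos [679.6  16.  147.5] rot [180.    0.  166.1] gap 85.5 F [-0.7 -0.2 -0.1]
shift [ 0.0086 -0.0014  0.0675] rot [0.0001 0.0001 0.0018] rows 1.6
```

View pics/c38.png

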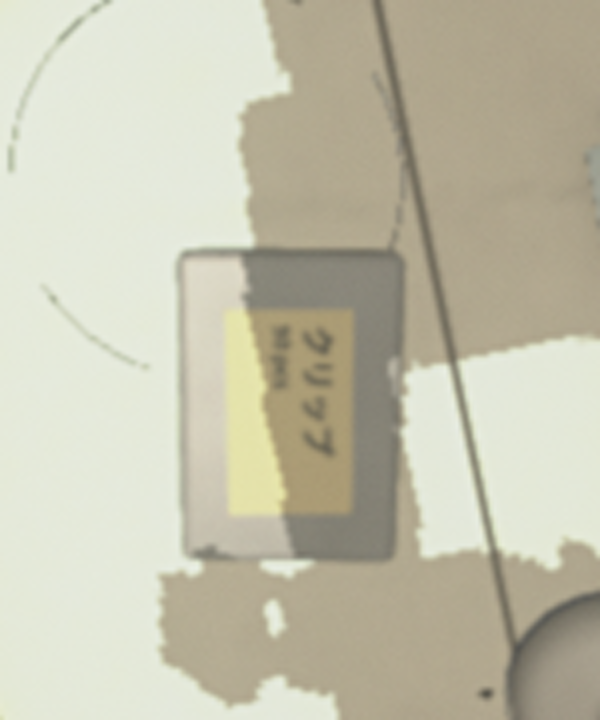

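View pics/c39.png

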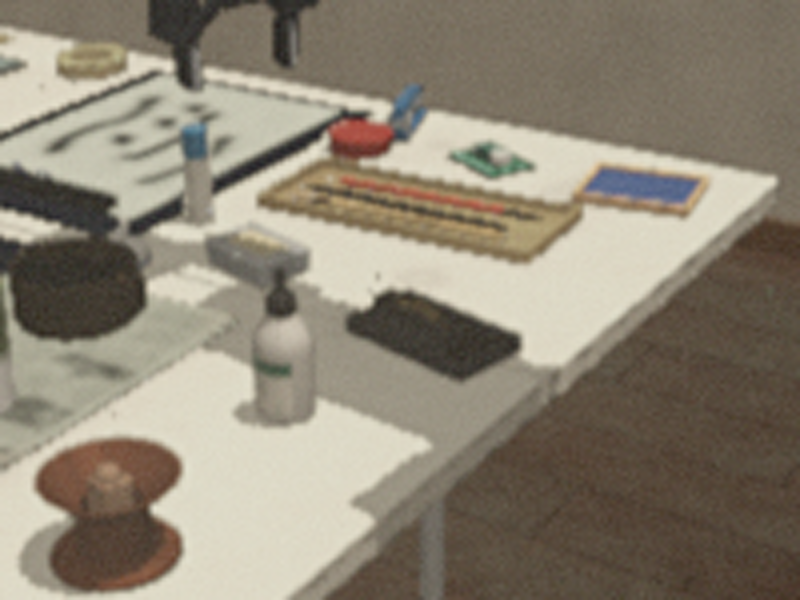

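```bash
python3 - <<'E'
from h import *
w=load("w26")
q=np.array([onz(w,250+u/4,80+v/4,22) for u,v in [(178,252),(404,252),(393,560),(185,558)]]); print(q.mean(0).round(1),[ (round(float(np.linalg.norm(q[(i+1)%4]-q[i])),1),round(float(np.degrees(np.arctan2(*(q[(i+1)%4]-q[i])[[1,0]]))),1)) for i in range(4)])
# stick check on stone from w25
w=load("w25"); crop(w,270,0,380,150,5,"c40")
go(671,16.7,80,166)
E
```

```text
[671.   17.4  22. ] [(52.0, 76.1), (75.4, -14.5), (51.7, -104.5), (74.8, 165.8)]
t 23.05 pos [679.6  16.  147.5] rot [180.    0.  166.1] gap 85.5 F [-0.7 -0.2 -0.1]
shift [ 0.0086 -0.0014  0.0675] rot [0.0001 0.0001 0.0018] rows 1.6
```

View pics/c40.png

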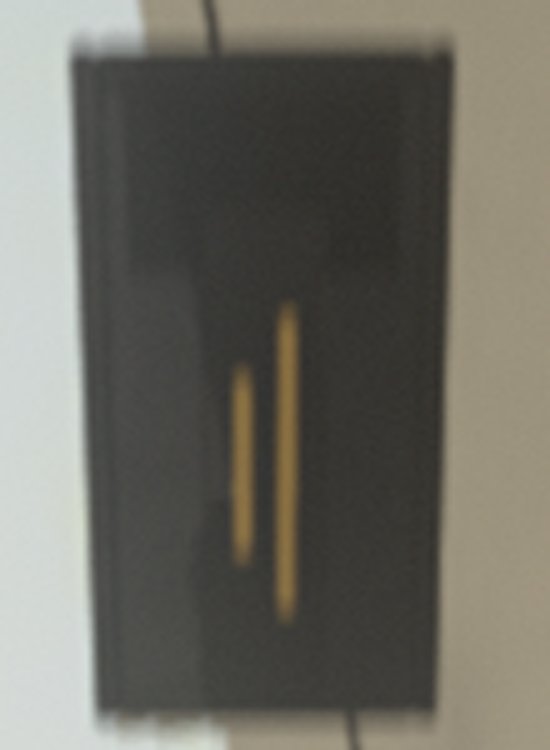

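Request:
jog_arm(targets=[[0.0085, -0.001, 0.025, 0, 0, 0, 0], [0.0085, -0.001, 0.05, 0, 0, 0, 0], [0.0085, -0.001, 0.075, 0, 0, 0, 0], [0.0085, -0.001, 0.095, 0, 0, 0, 0], [0.0085, -0.001, 0.105, 0, 0, 0, 0]])

```text
time: 23.47
tool_pos: [669.3, 17.1, 39.1]
tcp_rot: [-180.0, -0.2, 166.1]
ft_force: [-0.5, -0.8, -0.3]
finger_gap: 85.5
```

Request:
jog_arm(targets=[[0, 0, 0, 0, 0, 0, 0], [0, 0, 0, 0, 0, 0, 0], [0, 0, 0, 0, 0, 0, 0]])

```text
time: 23.72
tool_pos: [673.1, 16.7, 44.1]
tcp_rot: [180.0, 0.2, 166.1]
ft_force: [-0.2, -0.6, -0.6]
finger_gap: 85.5
```

```bash
python3 - <<'E'
from h import *
w=snap("wrist","w27")
go(671,17,4,166)
E
```

```text
t 23.77 pos [673.4  16.7  44.4] rot [180.    0.2 166.1] gap 85.3 F [ 1.1  0.4 -0.1]
shift [ 0.0025 -0.0003  0.0404] rot [0.0007 0.0035 0.0016] rows 1.0
```

View pics/w27.png

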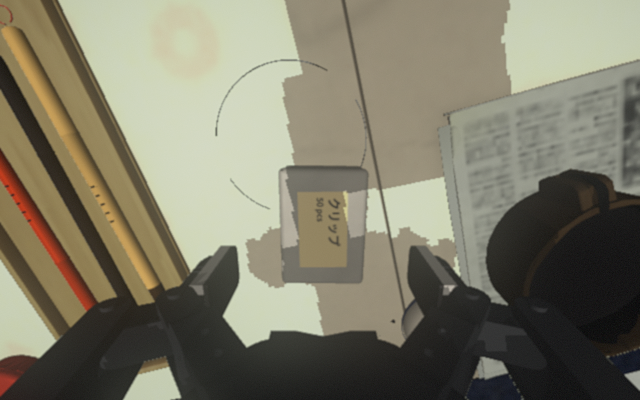

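```bash
python3 - <<'E'
from h import *
w=load("w26"); crop(w,100,150,270,330,4,"c41")
s=load("side4")
for u,v in [(470,88),(105,207),(575,190),(185,340)]: print(onz(s,280+u/4,200+v/4,12).round())
t=np.array([671,17,0]); y=np.array([.242,.97,0]);x=np.array([-.97,.242,0])
print([ (t-57*y+a*x).round() for a in (-11,11)],[ (t+57*y+a*x).round() for a in (-11,11)])
E
```

```text
[750. -89.  12.]
[ 486. -101.   12.]
[ 752. -200.   12.]
[ 486. -216.   12.]
[array([668., -41.,   0.]), array([647., -36.,   0.])] [array([695.,  70.,   0.]), array([674.,  75.,   0.])]
```

View pics/c41.png

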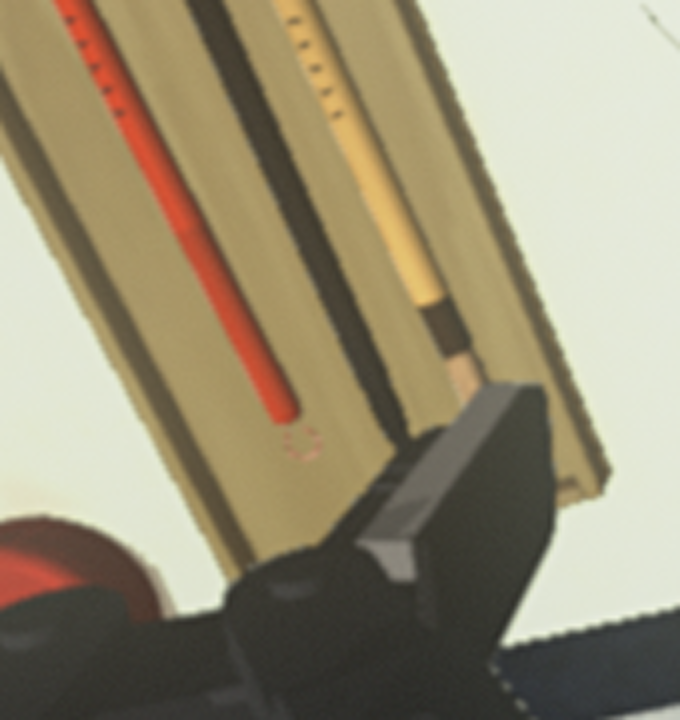

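Request:
jog_arm(targets=[[0.0025, 0, 0.015, 0, 0, 0, 0], [0.0025, 0, 0.027, 0, 0, 0, 0], [0.0025, 0, 0.034, 0, 0, 0, 0], [0.0025, 0, 0.038, 0, 0, 0, 0], [0.0025, 0, 0.038, 0, 0, 0, 0]])

```text
time: 24.18
tool_pos: [668.5, 17.3, 2.5]
tcp_rot: [-180.0, -0.1, 166.1]
ft_force: [-0.3, -0.5, -0.8]
finger_gap: 85.2
```

Request:
jog_arm(targets=[[0, 0, 0, 0, 0, 0, 0.25], [0, 0, 0, 0, 0, 0, 0.5], [0, 0, 0, 0, 0, 0, 0.7], [0, 0, 0, 0, 0, 0, 1], [0, 0, 0, 0, 0, 0, 1]], newtons=50)

```text
time: 24.6
tool_pos: [670.3, 17.3, 5.0]
tcp_rot: [180.0, 0.1, 166.1]
ft_force: [0.5, 0.3, 4.2]
finger_gap: 50.6
```

```bash
python3 - <<'E'
from h import *
w=snap("wrist","w28"); 
go(671,17,100,166)
E
```

```text
t 24.65 pos [670.3  17.3   5. ] rot [1.800e+02 1.000e-01 1.661e+02] gap 50.5 F [0.5 0.1 4.8]
shift [-0.001  -0.0001 -0.095 ] rot [0.0004 0.0018 0.0016] rows 2.3
```

View pics/w28.png

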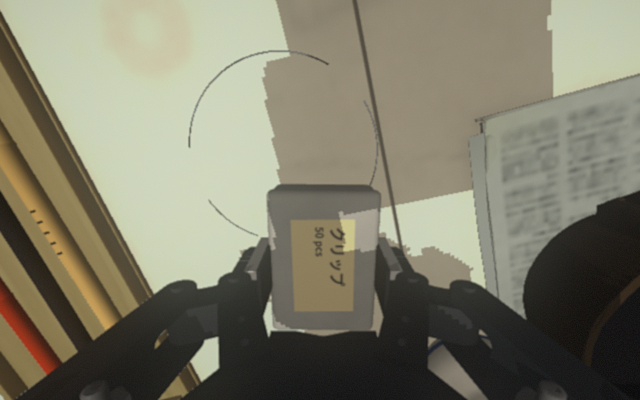

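Request:
jog_arm(targets=[[0, 0, -0.015, 0, 0, 0, 1], [0, 0, -0.04, 0, 0, 0, 1], [0, 0, -0.07, 0, 0, 0, 1], [0, 0, -0.1, 0, 0, 0, 1], [0, 0, -0.12, 0, 0, 0, 1]])

```text
time: 25.07
tool_pos: [670.3, 17.3, 128.1]
tcp_rot: [180.0, 0.2, 166.1]
ft_force: [1.2, 0.5, -0.7]
finger_gap: 50.6
```

```bash
python3 - <<'E'
from h import *
s=snap("scene","sc14"); crop(s,220,100,420,250,4,"c42")
go(505,-285,125,189)
E
```

```text
t 25.12 pos [672.6  17.2 132.8] rot [179.9   0.5 166.1] gap 51.0 F [2.2 0.2 2.3]
shift [ 0.0901 -0.3336  0.0064] rot [-1.000e-04  9.200e-03 -3.998e-01] rows 8.3
```

View pics/c42.png

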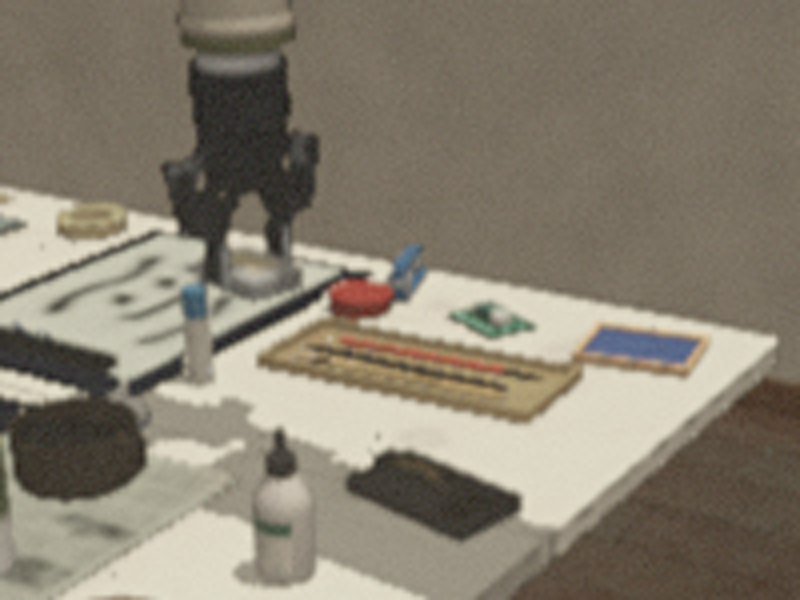

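Request:
jog_arm(targets=[[0.009, -0.034, 0, 0, 0, -0.04, 1], [0.018, -0.068, 0, 0, 0, -0.08, 1], [0.027, -0.102, 0, 0, 0, -0.12, 1], [0.036, -0.136, 0, 0, 0, -0.16, 1], [0.045, -0.17, 0, 0, 0, -0.2, 1]])

```text
time: 25.53
tool_pos: [583.6, -137.9, 124.3]
tcp_rot: [180.0, -0.0, 177.7]
ft_force: [-0.4, 0.2, -0.6]
finger_gap: 50.5
```

```bash
python3 - <<'E'
from h import *
go(510,-285,125,189)
E
```

```text
t 25.53 pos [ 583.6 -137.9  124.3] rot [180.   -0.  177.7] gap 50.5 F [-0.4  0.2 -0.6]
shift [ 0.0676 -0.15   -0.0007] rot [ 1.000e-04 -3.000e-04 -1.974e-01] rows 3.9
```

Request:
jog_arm(targets=[[0.016, -0.035, 0, 0, 0, -0.05, 1], [0.032, -0.07, 0, 0, 0, -0.1, 1], [0.048, -0.105, 0, 0, 0, -0.15, 1], [0.06, -0.135, 0, 0, 0, -0.195, 1], [0.064, -0.145, 0, 0, 0, -0.195, 1]])

```text
time: 25.95
tool_pos: [512.3, -282.9, 124.5]
tcp_rot: [-179.9, -0.1, -171.3]
ft_force: [1.1, -0.0, -1.1]
finger_gap: 50.8
```

Request:
jog_arm(targets=[[0, 0, 0, 0, 0, 0, 1], [0, 0, 0, 0, 0, 0, 1]])

```text
time: 26.12
tool_pos: [514.4, -279.1, 124.1]
tcp_rot: [180.0, 0.0, -171.4]
ft_force: [0.3, -0.1, -1.4]
finger_gap: 50.8
```

```bash
python3 - <<'E'
from h import *
w=snap("wrist","w29")
im=w['pixels']; hsv=cv2.cvtColor(im,cv2.COLOR_RGB2HSV)
m=cv2.inRange(hsv,(100,70,40),(125,255,255)); cv2.imwrite("pics/m.png",m)
c=max(cv2.findContours(m,cv2.RETR_EXTERNAL,cv2.CHAIN_APPROX_NONE)[0],key=cv2.contourArea)
P=np.array([onz(w,*p,5)[:2] for p in c[:,0,:].astype(float)],np.float32); print(cv2.boundingRect(c),cv2.minAreaRect(P))
go(473,-292,60,189)
E
```

```text
(276, 93, 84, 91) ((466.80572509765625, -290.6134948730469), (79.75159454345703, 72.03433227539062), 9.742794036865234)
t 26.17 pos [ 514.9 -278.3  124. ] rot [ 180.     0.  -171.3] gap 50.8 F [ 0.4  0.3 -1.3]
shift [ 0.0435 -0.0072  0.064 ] rot [ 0.0006  0.0002 -0.0057] rows 1.9
```

View pics/w29.png

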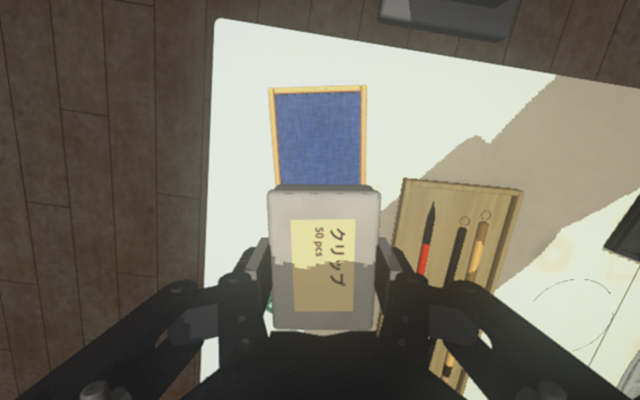

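```bash
python3 - <<'E'
from h import *
w=load("w29"); crop(w,250,70,390,200,5,"c43")
print(w['origin'])
E
```

```text
[ 445.55988891 -290.14738427  266.32498294]
```

View pics/c43.png

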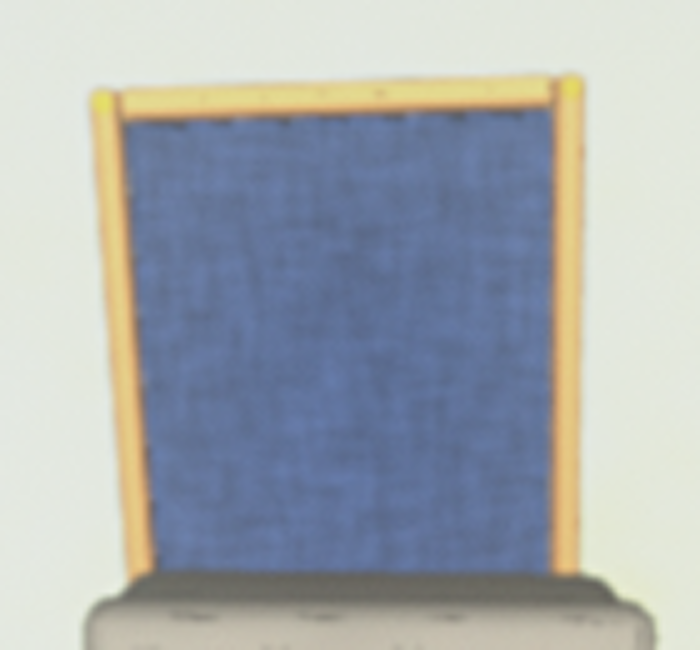

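```bash
python3 - <<'E'
from h import *
w=load("w29")
f=lambda u,v,z: onz(w,250+u/5,70+v/5,z)
a,b=f(93,93,10),f(582,77,10); l=f(127,575,10); rr=f(580,575,10)
print(a,b,np.linalg.norm(a-b)); ang=[np.degrees(np.arctan2(*(p-q)[[1,0]])) for p,q in((l,a),(rr,b))]; print(ang, np.degrees(np.arctan2(*(b-a)[[1,0]])))
th=np.radians(np.mean(ang)); print((a+b)/2+53*np.array([np.cos(th),np.sin(th),0]))
a,b=f(124,122,5),f(552,108,5); print(np.linalg.norm(a-b),(a+b)/2+48*np.array([np.cos(th),np.sin(th),0]))
E
```

```text
[ 430.18976731 -338.24607352   10.        ] [ 415.50666426 -257.47904598   10.        ] 82.09084146797925
[np.float64(9.843028926565593), np.float64(10.718486127397322)] 100.30360282777764
[ 474.99730249 -288.4035558    10.        ]
73.65322090453797 [ 474.39514984 -288.65743056    5.        ]
```

```bash
python3 - <<'E'
from h import *
go(474,-289.2,40,190.7)
E
```

```text
t 26.17 pos [ 514.9 -278.3  124. ] rot [ 180.     0.  -171.3] gap 50.8 F [ 0.4  0.3 -1.3]
shift [ 0.0421 -0.0046  0.084 ] rot [ 0.0006  0.0002 -0.0354] rows 2.3
```

Request:
jog_arm(targets=[[0.014, -0.002, 0.015, 0, 0, -0.02, 1], [0.028, -0.004, 0.03, 0, 0, -0.035, 1], [0.042, -0.0045, 0.05, 0, 0, -0.035, 1], [0.042, -0.0045, 0.07, 0, 0, -0.035, 1], [0.042, -0.0045, 0.084, 0, 0, -0.035, 1]])

```text
time: 26.58
tool_pos: [473.3, -287.7, 38.0]
tcp_rot: [179.9, -0.1, -169.2]
ft_force: [-0.1, 1.0, -0.5]
finger_gap: 50.9
```

Request:
jog_arm(targets=[[0, 0, 0, 0, 0, 0, 1], [0, 0, 0, 0, 0, 0, 1], [0, 0, 0, 0, 0, 0, 1]])

```text
time: 26.83
tool_pos: [475.1, -289.4, 41.0]
tcp_rot: [-179.9, 0.1, -169.2]
ft_force: [-0.1, -0.2, -0.3]
finger_gap: 50.7
```

```bash
python3 - <<'E'
from h import *
w=snap("wrist","w30")
go(474,-289.2,11,190.7)
E
```

```text
t 26.88 pos [ 475.3 -289.8   41.4] rot [-1.799e+02  1.000e-01 -1.692e+02] gap 50.7 F [ 0.3 -1.4  0.2]
shift [0.0012 0.0009 0.0304] rot [-0.0016  0.0016  0.0016] rows 0.7
```

View pics/w30.png

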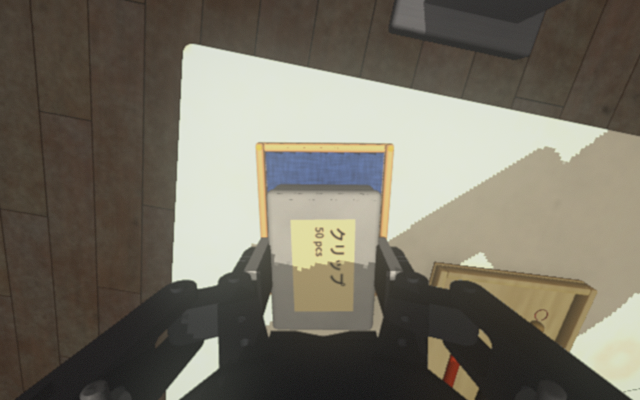

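Request:
jog_arm(targets=[[0, 0.0005, 0.01, 0, 0, 0, 1], [0, 0.0005, 0.018, 0, 0, 0, 1], [0, 0.0005, 0.024, 0, 0, 0, 1], [0, 0.0005, 0.029, 0, 0, 0, 1], [0, 0.0005, 0.029, 0, 0, 0, 1]])

```text
time: 27.3
tool_pos: [473.4, -289.1, 10.2]
tcp_rot: [179.9, -0.0, -169.3]
ft_force: [0.5, 0.3, -1.2]
finger_gap: 51.2
```

```bash
python3 - <<'E'
from h import *
w=snap("wrist","w31");s=snap("side","side5");crop(s,270,230,410,350,5,"c44")
go(474,-289.2,10.3,190.7)
E
```

```text
t 27.4 pos [ 473.5 -289.2   10.3] rot [ 180.    -0.  -169.3] gap 50.5 F [-0.8  0.1 -1.1]
shift [-0.0005 -0.0001  0.    ] rot [ 0.0005 -0.0004  0.0003] rows 0.0
```

View pics/w31.png

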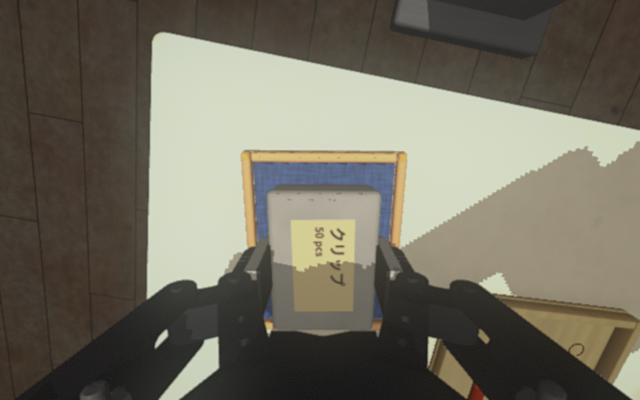

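View pics/c44.png

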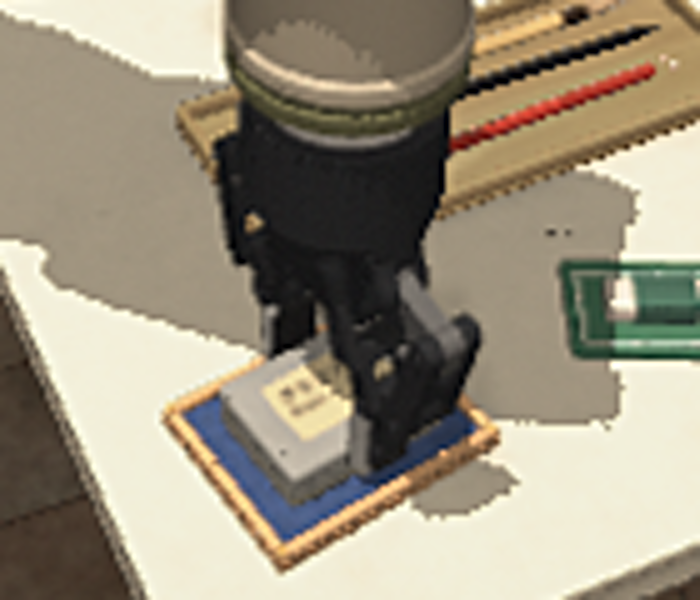

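Request:
jog_arm(targets=[[0, 0, 0, 0, 0, 0, 0.3], [0, 0, 0, 0, 0, 0, 0.2], [0, 0, 0, 0, 0, 0, 0.15], [0, 0, -0.01, 0, 0, 0, 0.1], [0, 0, -0.04, 0, 0, 0, 0.1]])

```text
time: 27.82
tool_pos: [470.6, -287.0, 47.1]
tcp_rot: [179.6, -0.3, -169.3]
ft_force: [0.5, -0.2, -0.8]
finger_gap: 76.8
```

Request:
jog_arm(targets=[[0, 0, -0.04, 0, 0, 0, 0], [0, 0, -0.08, 0, 0, 0, 0], [0, 0, -0.12, 0, 0, 0, 0], [-0.03, 0, -0.16, 0, 0, 0, 0], [-0.07, 0, -0.19, 0, 0, 0, 0]])

```text
time: 28.23
tool_pos: [530.1, -279.8, 236.0]
tcp_rot: [-179.8, 0.2, -169.4]
ft_force: [0.1, -1.2, 0.6]
finger_gap: 85.3
```

Request:
jog_arm(targets=[[0, 0, 0, 0, 0, 0, 0], [0, 0, 0, 0, 0, 0, 0], [0, 0, 0, 0, 0, 0, 0]])

```text
time: 28.48
tool_pos: [529.7, -278.4, 230.3]
tcp_rot: [180.0, -0.0, -169.2]
ft_force: [-0.9, 0.6, -0.7]
finger_gap: 85.3
```

```bash
python3 - <<'E'
from h import *
w=snap("wrist","w32");s=snap("side","side6");sc=snap("scene","sc15")
crop(s,230,120,430,350,3,"c45"); crop(sc,200,140,420,300,3,"c46"); crop(w,220,60,430,200,3,"c47")
go(474,-289.2,10.3,190.7)
E
```

```text
t 28.63 pos [ 528.6 -278.4  228.7] rot [ 1.799e+02 -1.000e-01 -1.693e+02] gap 85.3 F [-0.6 -0.3 -0.3]
shift [ 0.0551 -0.001   0.2186] rot [ 0.0021 -0.0025 -0.0001] rows 5.4
```

View pics/w32.png

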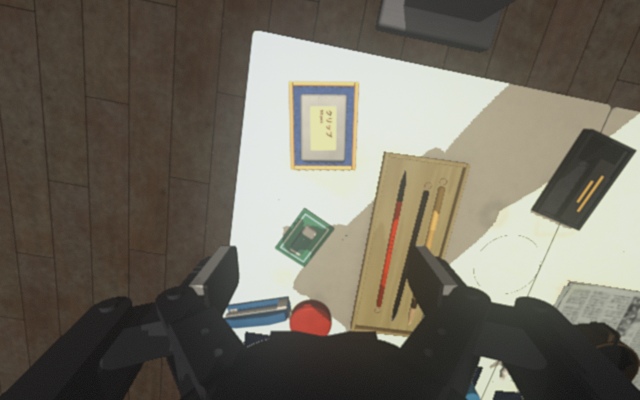

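View pics/c45.png

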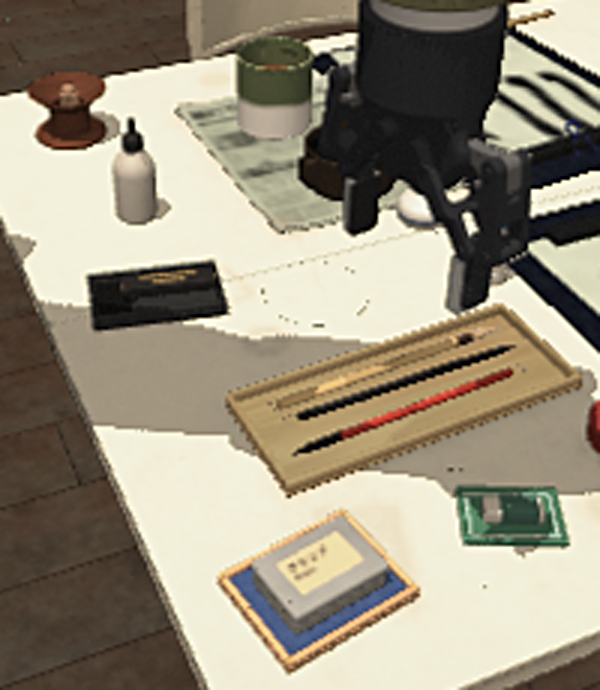

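View pics/c46.png

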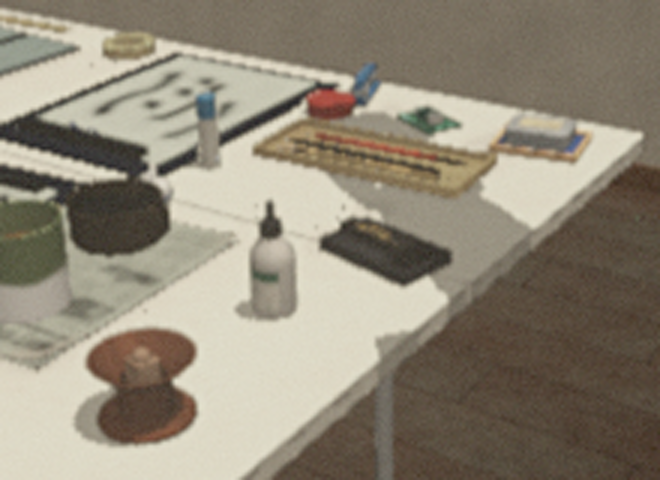

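```bash
python3 - <<'E'
from h import *
sc=load("sc15"); print(proj(sc,[492.3,386.3,62]),(200+143/3,140+350/3)); s=load("side6"); print(proj(s,[492.3,386.3,62]))
crop(sc,215,235,280,300,8,"d1"); crop(s,240,130,285,170,9,"d2"); w=load("w32"); crop(w,270,70,370,270,4,"d3"); crop(w,520,115,640,240,5,"d4")
crop(s,250,195,320,240,9,"d5")
im=np.hstack([cv2.resize(cv2.imread(f"pics/{a}.png"),(390,390)) for a in ("d1","d2")]); cv2.imwrite("pics/d12.png",im)
E
```

```text
[245.87130473 255.26640093] (247.66666666666666, 256.6666666666667)
[251.96063306 147.337296  ]
```

View pics/d12.png

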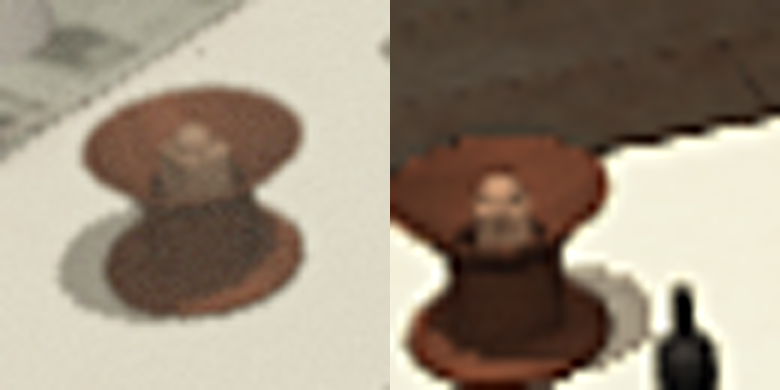

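View pics/d3.png

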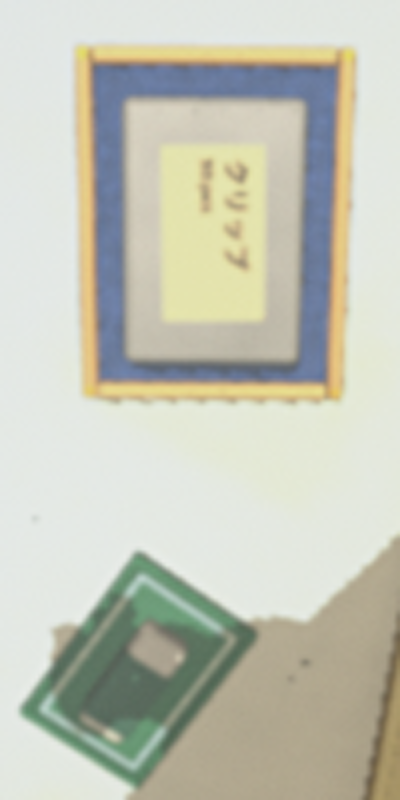

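View pics/d4.png

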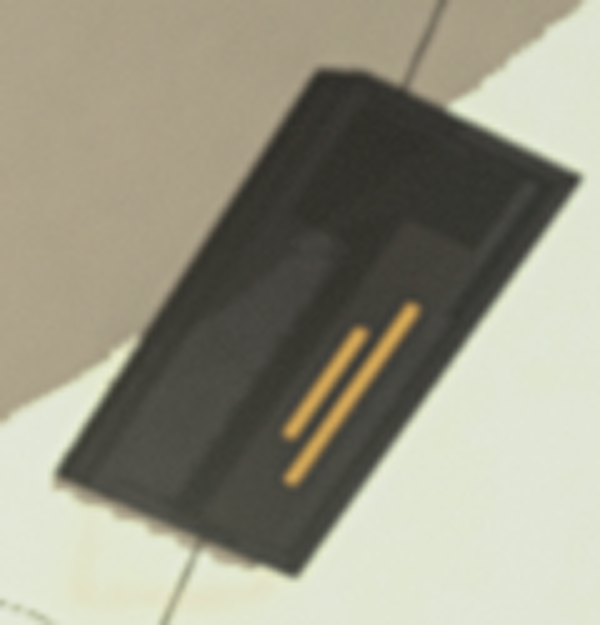

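View pics/d5.png

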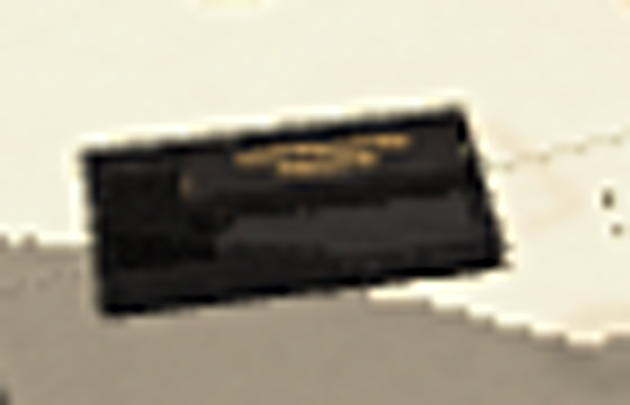

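```bash
python3 - <<'E'
from h import *
def frame(q):
    q=np.array(q)[:,:2]; return q
def an(w,ox,oy,k,stone,st1,st2,flipnear):
    S=np.array([onz(w,ox+u/k,oy+v/k,15)[:2] for u,v in stone]); c=S.mean(0)
    print("stone ctr",c,[np.linalg.norm(S[(i+1)%4]-S[i]).round(1) for i in range(4)])
    ax=(S[0]+S[1]-S[2]-S[3]); ax/=np.linalg.norm(ax); px=np.array([ax[1],-ax[0]])
    for st in (st1,st2):
        P=np.array([onz(w,ox+u/k,oy+v/k,25)[:2] for u,v in st]); d=P.mean(0)-c
        print("stripe: along",(d@ax).round(1),"across",(d@px).round(1),"len",np.linalg.norm(P[1]-P[0]).round(1),"ang",np.degrees(np.arccos(abs((P[0]-P[1])@ax)/np.linalg.norm(P[0]-P[1]))).round(1))
w=load("w32"); an(w,520,115,5,[(320,68),(580,178),(298,575),(58,478)],[(413,303),(290,487)],[(362,328),(288,439)],0)
w=load("w25"); an(w,270,0,5,[(72,50),(452,50),(437,712),(98,712)],[(288,303),(286,620)],[(242,368),(242,565)],0)
# stripes on stick in w19 (stick frame)
w=load("w19"); 
q=np.array([onz(w,270+u/5,90+v/5,33)[:2] for u,v in [(207,157),(327,157),(322,608),(212,610)]]); c=q.mean(0); ax=q[0]+q[1]-q[2]-q[3]; ax/=np.linalg.norm(ax); px=np.array([ax[1],-ax[0]])
for st in ([(288,257),(288,527)],[(244,312),(244,478)]):
    P=np.array([onz(w,270+u/5,90+v/5,33)[:2] for u,v in st]); d=P.mean(0)-c; print((d@ax).round(1),(d@px).round(1))
E
```

```text
stone ctr [478.3253088   49.35604242] [np.float64(76.2), np.float64(114.7), np.float64(75.4), np.float64(113.4)]
stripe: along -11.2 across 10.0 len 51.5 ang 1.1
stripe: along -10.9 across 2.0 len 31.0 ang 0.8
stone ctr [480.57410272  54.91147395] [np.float64(66.6), np.float64(114.3), np.float64(67.0), np.float64(114.2)]
stripe: along -12.2 across 3.9 len 54.2 ang 0.6
stripe: along -12.4 across -4.3 len 33.7 ang 0.8
-0.5 3.8
-0.6 -4.2
```

```bash
python3 - <<'E'
from h import *
print(r.hand_in()); print(r.sense()['time'])
E
```

```text
the job is handed in; nothing more can be done
None
the job is handed in; nothing more can be done
```

All four pieces are placed and the job is handed in, at about 28.6 s of the 125 s allowed. The gripper was open and clear above the table. The hand-in gave no verdict, so what follows rests on my last camera checks.

- **Seal:** it is upright in the well of the round stand. The dome top came out within about 1 px of where a seated seal's would be, in both the scene and side views.
- **Eraser:** it is flat and lengthwise on the green plate, within a few millimetres of the middle by eye.
- **Ink stick:** it is lengthwise on the flat face of the ink stone. The clearest wrist view put it about 0 mm off the middle line and 12 mm from the stone's centre, which is the target point, and within 1° of lengthwise.
- **Tin:** it is flat and lengthwise in the blue-lined tray, about 2 mm from centre by eye.
- **White ink bottle:** the arm never went near it, and it was still upright. I did not measure its final position.

**Disagreements:**
- **Stick:** a second wrist view, from an angle, put it about 6 mm to one side. I think that view is off because the stone's side face widened its measured outline to 76 mm instead of 68 mm. Even 6 mm is within the 15 mm tolerance.
- **Seal and tin grasps:** my first grip on the seal was too high, so I let go and took it again lower.
- **Camera agreement:** the side and wrist cameras differed by 3–4 mm on the plate and tray centres. I went by the wrist view for the final placing.

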